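Refit the drain plates of the bottle draining tray

TASK

The three loose drain plates of the sloping bottle-draining tray have been washed and lie on the bench. Fit all three back into the tray, lugs up, turned and fitted together so that they fill it and every plate lies flat on the tray's floor inside the rim, none riding on the rim or on another plate; then let go. Leave the bottle, the brush and the tub of caps where they are.

Things in the scene. Friction and masses are not known exactly. Their poses are not given: they have to be found in the camera images.
- pan: Fixed steel tray on a grey stand, sloping 30 degrees. Origin: centre of its floor, 98 mm above the bench; z square to the floor, x up the slope, y left. Inside 139.6 (x) by 193.6 (y) mm, rim 10 high, 4 thick. Its plates make up 138 x 192, so 1.6 mm of play in all each way. Smooth metal: a plate let go in it slides down until the low rim or another plate stops it.
- plate_large_lug (a point): Slotted steel drain plate, 8 mm thick, upright lug 36 x 10 x 30 high on its upper face. Point: lug centre, 15 mm above the upper face, 23 above the underside; x along the lug's length, y through its thickness, z off the upper face. Corners (x, y) mm from it: (-66, -36), (72, -36), (72, 18), (-20, 18), (-20, 96), (-66, 96). L, arms 54 and 46 wide, 138 x 132 in all. About 0.45 kg.
- plate_small_lug (a point): Slotted steel drain plate, 8 mm thick, upright lug 36 x 10 x 30 high on its upper face. Point: lug centre, 15 mm above the upper face, 23 above the underside; x along the lug's length, y through its thickness, z off the upper face. Corners (x, y) mm from it: (-60, -20), (-60, 40), (32, 40), (32, -68), (-14, -68), (-14, -20). L, arms 60 and 46 wide, 92 x 108 in all. About 0.32 kg.
- plate_long_lug (a point): Slotted steel drain plate, 8 mm thick, upright lug 36 x 10 x 30 high on its upper face. Point: lug centre, 15 mm above the upper face, 23 above the underside; x along the lug's length, y through its thickness, z off the upper face. Corners (x, y) mm from it: (-68, -60), (24, -60), (24, 78), (-22, 78), (-22, -30), (-68, -30). L, long bar 46 wide, foot 30 wide, 92 x 138 in all. About 0.32 kg.
- bottle: Bystander: amber glass bottle standing on the bench, 62 mm in diameter, 210 mm high; origin at the centre of its underside, z up.
- brush: Bystander: scrubbing brush lying on the bench, about 200 mm long; origin under its middle, handle towards its -x.
- cap_tub: Bystander: small open grey tub of bottle caps, 85 x 85 x 55 mm; origin at the centre of its underside.
Not all that is in view belongs to the job. Leave any purple look-alike of the part that bears plate_long_lug alone.

How it is judged:
By the outcome, as a careful person would: the job done as asked, in the order asked, and still so for the second after the job is handed in, with the robot touching nothing.
It also fails if it takes over 72 s, if anything falls off the work surface, if the arm or the gripper's body presses on something with over 40 N, if the wrist force passes 120 N, or if a joint passes its speed limit or range.

ROBOT

A 7-joint arm with a two-finger parallel gripper is mounted at the origin on the work surface. World frame = base frame: x ahead of the robot, y to its left, z up, the work surface at z = 0. Lengths are in m, angles in rad, forces in N, time in s.
With the tool pointing down it reaches from about 0.425 to 0.95 m from the base axis. Payload 16.7 kg.
Tool frame: the origin (TCP) lies midway between the tips of the shut fingers; the grasp point (between the pads) lies 19 mm behind it (r.pinch_z is the distance from the TCP to the grasp point, in m); z points along the fingers, y is the direction in which the jaws open and shut (so a half turn about z gives the same grasp; the last joint's range is limited). The gripper opens to 94 mm and grips with 3 to 60 N. Pads are 16 mm wide; open, the fingers measure 119 mm over their backs; the gripper's body (75 mm by 177 mm) begins 78 mm behind the grasp point.
Start: joints at [1.081, 0.426, 0.074, 1.606, -0.034, 1.111, -0.067], TCP at [0.226, -0.636, 0.205] pointing down, gripper open.
Joint ranges: [-2.85, 2.85], [-0.5, 2.14], [-1.23, 1.37], [0.21, 2.46], [-1.02, 4.16], [0.16, 2.05], [-2.73, 2.73]. Speed limits (rad/s): [1.89, 1.89, 2.39, 2.39, 3.01, 3.01, 3.01].

INTERFACE

Orientations are given as a unit quaternion [w, x, y, z].
In Python, from plant import get_state, imaging, close_job, r gives the robot as it stands.
- The arm moves only by the tool arm_command, never from a script. Its argument "plan" is a list of rows, each a list of 7 numbers: the closure in counts, from 0 (fully open) to 255 (shut), then the shift along the tool's x, y, z in mm, then the turn, a rotation vector about the tool's x, y, z in rad. In form: [[grip, dx, dy, dz, rx, ry, rz], ...]. A call has exactly 5 rows; each row shifts and turns the commanded pose from where the row before left it, along the tool's axes as they then stand; what a row does not reach is not made up. A row lasts 1/12 s, in which the tool goes at most 41.7 mm and 7.16 degrees, less where a joint would pass 70% of its speed; a pose out of reach is approached as far as the arm can. A call with a gripper value outside its range is refused whole. The fingers move at their own pace and stop on an object; "newtons" is the grip in N (left out, the last holds). Time passes only in rows, so rows that do not move let the fingers close, or fill a call up. It gives the time, the measured TCP pose, the force and the opening at its end, in the units of the state.
- get_state(): the state, without advancing time (a new reading comes with each control period).
- imaging.grab_frame(name): name is "scene" or "top" or "wrist"; returns a dict with "pixels" (480x640x3 uint8, red, green, blue), "camera_matrix" (3x3 intrinsics, pixels), "world_from_camera" (4x4, takes a point from camera to world coordinates). Camera axes: x right, y up, looking along -z (the intrinsics and any distortion apply to the point x, -y, -z); pixel columns grow to the right and rows downward; lengths in m; the calibration is good to about 2 mm. A picture is of the moment at which its call begins. There is no depth.
- close_job(): hands the job in, once; it reports no verdict.
The state is a dict: "clock": time; "joints": joint angles; "joint_velocities": joint speeds; "effort": joint torques, N m; "position": TCP position; "ee_rot": TCP orientation; "contact_force": force on the tool from outside, world axes, zero at the start; "torque": the same for the moment, N m; "gripper_width": finger opening in m.
Only numpy, scipy, OpenCV 4.12 (cv2) and the standard library are available. Lean on these libraries where they do the work, as an engineer would, in place of code of your own. Each camera call takes 0.05 s, during which the arm holds its last target.

## Working session

There is one attempt and no reset: what is moved stays moved. The work goes in short steps, Python scripts to look and compute and a tool call to move; the robot and the scene stay as the last step left them, time stands still between calls to the robot, and variables do not carry over. Pictures are saved under pics/ and viewed, and the job is handed in when it is done.

Besides the shell and the picture viewer there is one more tool, called after "Request:" as name(argument=value, ...) on one line, values as JSON. arm_command: Moves the arm, as the interface text tells. Its arguments: {"type":"object","properties":{"plan":{"type":"array"},"newtons":{"type":"number"}},"required":["plan"]}

```bash
mkdir -p pics; ls; python3 - <<'E'
from plant import get_state, imaging, r
import cv2
s=get_state();print(s); print(r, r.pinch_z)
for n in ("scene","top","wrist"):
    f=imaging.grab_frame(n);cv2.imwrite(f"pics/{n}0.png",f["pixels"][:,:,::-1]);print(n,f["camera_matrix"],f["world_from_camera"].round(4), [k for k in f])
E
```

```text
pics
{'clock': 0.0, 'joints': array([ 1.08053021,  0.42673537,  0.07384333,  1.60659327, -0.03413091,
        1.11082348, -0.06712129]), 'joint_velocities': array([ 0.00316605, -0.00134417,  0.00150511,  0.00151374,  0.0002922 ,
       -0.00013508,  0.00160487]), 'effort': array([-1.26118361e-03, -9.35803986e+01,  3.66528846e+00, -4.54187751e+01,
       -4.89111186e-02,  2.00838014e-02, -6.11263403e-06]), 'position': array([ 0.22542784, -0.63577489,  0.20477921]), 'ee_rot': array([-6.34452097e-04,  9.85524714e-01,  1.69530574e-01, -1.42360109e-04]), 'contact_force': array([ 0.00698184, -0.25351794, -0.22058529]), 'torque': array([ 0.00225495,  0.01486005, -0.012061  ]), 'gripper_width': 0.09405198553361895}
<Robot object at 0x7f9a36bfba10> 0.0188
scene [[509.55701819   0.         307.21510414]
 [  0.         509.55701819 234.68766244]
 [  0.           0.           1.        ]] [[ 0.2112 -0.8413  0.4977  1.1116]
 [ 0.9774  0.1766 -0.1164 -0.2518]
 [ 0.0101  0.511   0.8595  1.1631]
 [ 0.      0.      0.      1.    ]] ['pixels', 'camera_matrix', 'world_from_camera']
top [[456.71200949   0.         327.66796175]
 [  0.         456.71200949 240.33156743]
 [  0.           0.           1.        ]] [[-1.420e-02  9.813e-01 -1.921e-01  3.072e-01]
 [-9.999e-01 -1.440e-02  4.000e-04 -1.108e-01]
 [-2.400e-03  1.921e-01  9.814e-01  9.931e-01]
 [ 0.000e+00  0.000e+00  0.000e+00  1.000e+00]] ['pixels', 'camera_matrix', 'world_from_camera']
wrist [[430.60886498   0.         323.98653911]
 [  0.         430.60886498 237.75842505]
 [  0.           0.           1.        ]] [[ 0.334   0.9091  0.2488  0.2976]
 [-0.9426  0.3225  0.0869 -0.6099]
 [-0.0012 -0.2636  0.9646  0.384 ]
 [ 0.      0.      0.      1.    ]] ['pixels', 'camera_matrix', 'world_from_camera']
```

View pics/scene0.png

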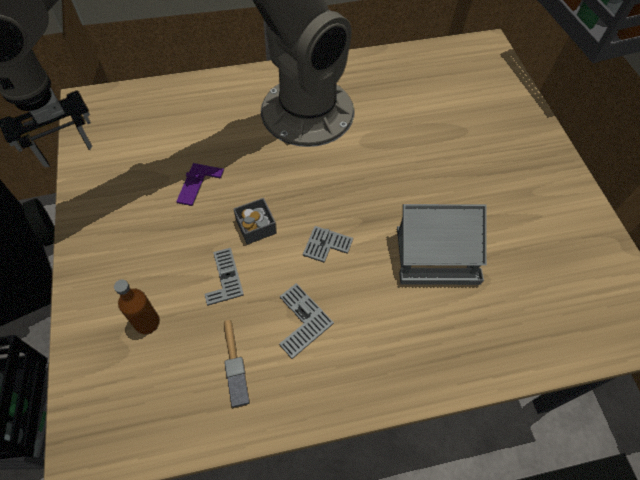

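View pics/top0.png

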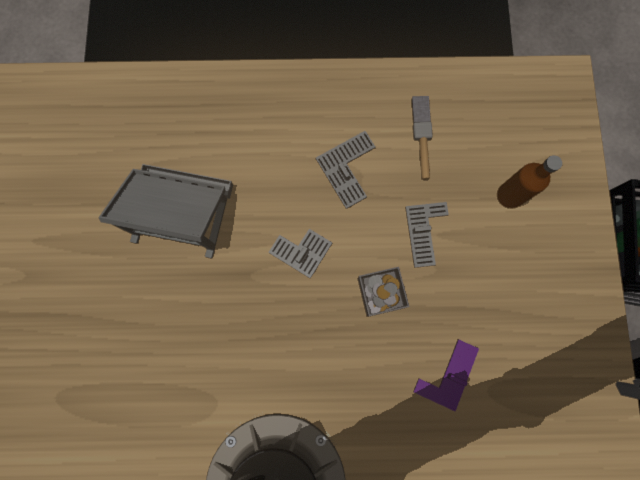

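View pics/wrist0.png

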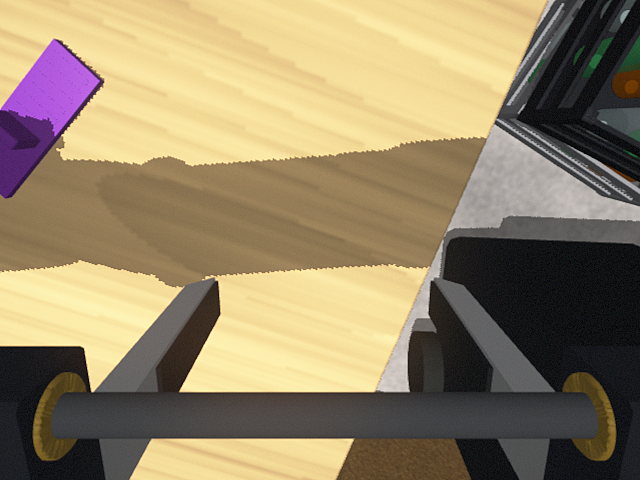

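```bash
python3 - <<'E'
import cv2
t=cv2.imread("pics/top0.png");s=cv2.imread("pics/scene0.png")
cv2.imwrite("pics/c1.png",cv2.resize(t[150:270,90:250],None,fx=5,fy=5,interpolation=cv2.INTER_CUBIC))
cv2.imwrite("pics/c2.png",cv2.resize(s[190:300,380:500],None,fx=5,fy=5,interpolation=cv2.INTER_CUBIC))
cv2.imwrite("pics/c3.png",cv2.resize(t[120:285,265:455],None,fx=4,fy=3.6,interpolation=cv2.INTER_CUBIC))
E
```

```text
(no output)
```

View pics/c1.png

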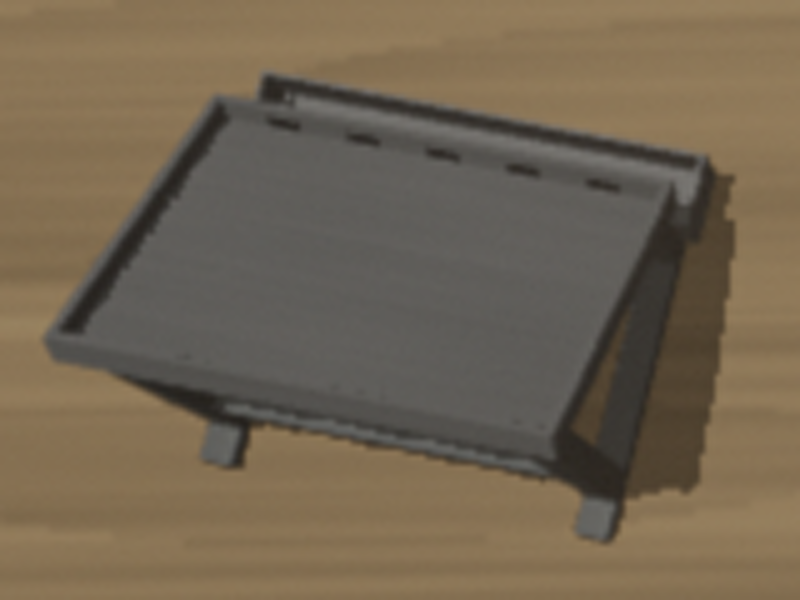

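View pics/c2.png

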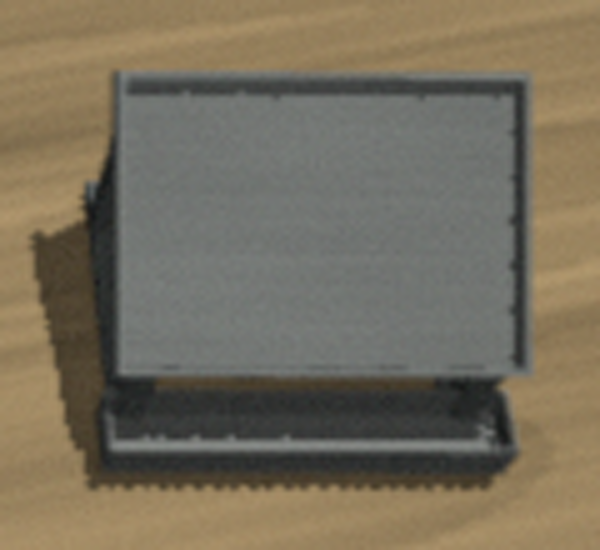

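View pics/c3.png

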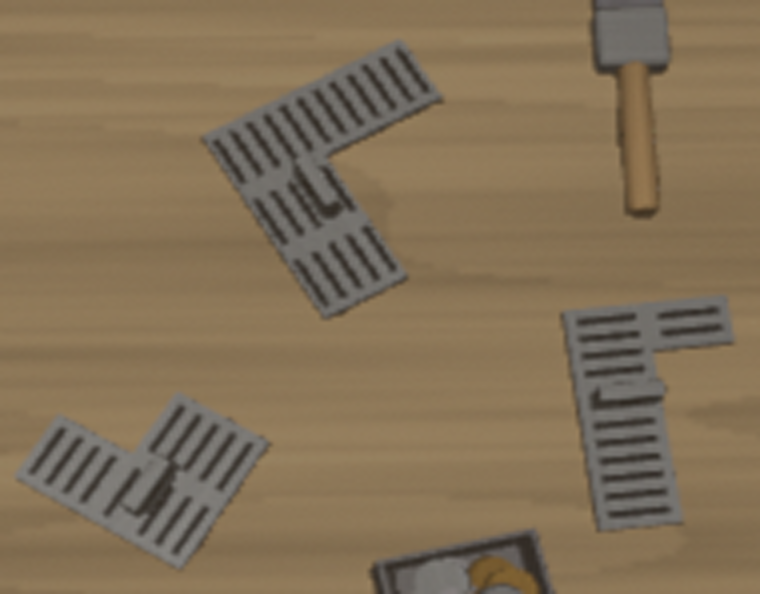

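```bash
cat > h.py <<'E'
import numpy as np, cv2
from scipy.spatial.transform import Rotation as R
CAM={}
def load(n):
    if n not in CAM:
        d=np.load(f"cam_{n}.npz"); CAM[n]=(d["K"],d["T"])
    return CAM[n]
def save(n,f):
    np.savez(f"cam_{n}.npz",K=f["camera_matrix"],T=f["world_from_camera"]); CAM[n]=(f["camera_matrix"],f["world_from_camera"])
def ray(n,p):
    K,T=load(n); x=(p[0]-K[0,2])/K[0,0]; y=(p[1]-K[1,2])/K[1,1]
    d=T[:3,:3]@np.array([x,-y,-1.]); return T[:3,3],d/np.linalg.norm(d)
def onz(n,p,z):
    o,d=ray(n,p); return o+d*(z-o[2])/d[2]
def onplane(n,p,P,N):
    o,d=ray(n,p); return o+d*(np.dot(P-o,N)/np.dot(d,N))
def tri(n1,p1,n2,p2):
    o1,d1=ray(n1,p1);o2,d2=ray(n2,p2)
    A=np.c_[d1,-d2]; t=np.linalg.lstsq(A,o2-o1,rcond=None)[0]
    a=o1+d1*t[0];b=o2+d2*t[1]; return (a+b)/2,np.linalg.norm(a-b)
def proj(n,X):
    K,T=load(n); c=T[:3,:3].T@(np.asarray(X)-T[:3,3]); return np.array([K[0,2]-K[0,0]*c[0]/c[2],K[1,2]+K[1,1]*c[1]/c[2]])
def tool():
    from plant import get_state
    s=get_state(); q=s["ee_rot"]; return s,np.array(s["position"]),R.from_quat([q[1],q[2],q[3],q[0]])
def delta(p,Rt,P2,R2):
    "tool-frame shift mm and rotvec from pose to pose"
    return (Rt.inv().apply(np.asarray(P2)-p)*1000).round(1),(Rt.inv()*R2).as_rotvec().round(4)
E
python3 - <<'E'
from h import *
from plant import imaging
for n in ("scene","top","wrist"): save(n,imaging.grab_frame(n))
top=dict(lowL=(133,169.4),highL=(99.4,219),highR=(201,238),lowR=(224.4,187))
sc=dict(highR=(403.4,204.4),highL=(486,205),lowL=(487,264.4),lowR=(403.4,265))
P={}
for k in top: P[k],e=tri("top",top[k],"scene",sc[k]); print(k,P[k].round(4),round(e,4))
n=np.linalg.norm
print("len y",n(P["lowL"]-P["lowR"]),n(P["highL"]-P["highR"]),"x",n(P["lowL"]-P["highL"]),n(P["lowR"]-P["highR"]))
c=sum(P.values())/4
x=P["highL"]+P["highR"]-P["lowL"]-P["lowR"];x/=n(x)
y=P["highR"]+P["lowR"]-P["lowL"]-P["highL"];y/=n(y)
print(c,x,y,np.cross(x,y), "tilt",np.degrees(np.arcsin(x[2])), "yaw",np.degrees(np.arctan2(x[1],x[0])),np.degrees(np.arctan2(y[1],y[0])))
E
```

```text
lowL [0.6491 0.3038 0.0674] 0.0039
highL [0.5239 0.3311 0.1352] 0.0024
highR [0.4828 0.1322 0.1386] 0.003
lowR [0.6074 0.1067 0.0651] 0.0011
len y 0.20151040483542051 0.2030878766024989 x 0.14491174200394114 0.14691807131893386
[0.56581571 0.21844901 0.10157451] [-0.85599687  0.18094245  0.48428214] [-0.20451192 -0.97886035  0.00270021] [ 0.47453317 -0.0967301   0.87490628] tilt 28.96545085576057 yaw 168.06439607870087 -101.80097261305056
```

```bash
cat >> h.py <<'E'
C={"large":[(-66,-36),(72,-36),(72,18),(-20,18),(-20,96),(-66,96)],
"small":[(-60,-20),(-60,40),(32,40),(32,-68),(-14,-68),(-14,-20)],
"long":[(-68,-60),(24,-60),(24,78),(-22,78),(-22,-30),(-68,-30)]}
C={k:np.array(v,float)/1000 for k,v in C.items()}
def fit2(src,dst):
    a,b=src.mean(0),dst.mean(0); H=(src-a).T@(dst-b); 
    th=np.arctan2(H[0,1]-H[1,0],H[0,0]+H[1,1]); M=np.array([[np.cos(th),-np.sin(th)],[np.sin(th),np.cos(th)]])
    t=b-M@a; e=np.linalg.norm((src@M.T+t)-dst,axis=1); return th,t,e
def fitpoly(name,pts):
    best=None
    for rev in (0,1):
        q=pts[::-1] if rev else pts
        for k in range(6):
            th,t,e=fit2(C[name],np.roll(q,k,0))
            if best is None or e.max()<best[2].max(): best=(th,t,e,np.roll(q,k,0))
    return best
def polys(mask,amin):
    out=[]
    for c in cv2.findContours(mask,cv2.RETR_EXTERNAL,cv2.CHAIN_APPROX_NONE)[0]:
        if cv2.contourArea(c)<amin: continue
        for f in np.arange(.008,.06,.002):
            a=cv2.approxPolyDP(c,f*cv2.arcLength(c,True),True)[:,0]
            if len(a)<=6: break
        out.append((cv2.contourArea(c),a,c))
    return out
E
python3 - <<'E'
from h import *
t=cv2.imread("pics/top0.png"); hsv=cv2.cvtColor(t,cv2.COLOR_BGR2HSV)
m=((hsv[...,1]<60)&(hsv[...,2]>40)).astype(np.uint8)*255
m=cv2.morphologyEx(m,cv2.MORPH_CLOSE,np.ones((5,5)))
roi=np.zeros_like(m);roi[120:285,262:455]=1;m*=roi
for A,a,c in polys(m,600):
    print(A,a.tolist())
    if len(a)!=6: continue
    W=np.array([onz("top",p,0.008)[:2] for p in a])
    for k in C:
        th,tt,e,_=fitpoly(k,W); print(k,"yaw",round(np.degrees(th),1),tt.round(4),"err",e.max().round(4))
E
```

```text
1547.0 [[279, 235], [269, 252], [309, 277], [331, 244], [310, 229], [299, 244]]
large yaw -35.7 [ 0.4753 -0.0731] err 0.0334
small yaw 146.4 [ 0.4662 -0.0548] err 0.0045
long yaw -132.4 [ 0.4748 -0.0682] err 0.0383
1488.5 [[446, 202], [406, 206], [414, 266], [435, 264], [428, 217], [447, 214]]
large yaw -168.5 [ 0.515  -0.3116] err 0.0246
small yaw 13.7 [ 0.5346 -0.3173] err 0.0376
long yaw 95.2 [ 0.5188 -0.3146] err 0.0027
1984.5 [[365, 131], [316, 157], [346, 207], [366, 196], [348, 167], [374, 147]]
large yaw -151.0 [ 0.6516 -0.1495] err 0.0098
small yaw 30.9 [ 0.6721 -0.1491] err 0.0309
long yaw 112.6 [ 0.6561 -0.1512] err 0.0234
```

```bash
cat >> h.py <<'E'
def down(yawdeg):
    return R.from_euler('z',yawdeg,degrees=True)*R.from_euler('x',180,degrees=True)
def plan(P2,R2,N,start=None,cum=None):
    """rows from the current pose; cum: rotvec override in tool frame for whole turn"""
    if start is None: s,p,Rt=tool()
    else: p,Rt=start
    rv=(Rt.inv()*R2).as_rotvec() if cum is None else np.asarray(cum)
    step=R.from_rotvec(rv/N); d=(np.asarray(P2)-p)/N; cur=Rt
    print("dist/row mm",np.linalg.norm(d)*1000,"deg/row",np.degrees(np.linalg.norm(rv))/N)
    for i in range(N):
        print([*(cur.inv().apply(d)*1000).round(1).tolist(),*(rv/N).round(4).tolist()]); cur=cur*step
E
python3 - <<'E'
from h import *
print("bottle",onz("top",(510,200),0))
s,p,Rt=tool(); print(Rt.as_matrix().round(3))
plan([0.652,-0.15,0.25],down(209),27,cum=[0,0,-np.radians(189.5)])
E
```

```text
bottle [ 0.58813657 -0.52314105  0.        ]
[[ 0.943  0.334 -0.   ]
 [ 0.334 -0.943  0.   ]
 [-0.    -0.    -1.   ]]
dist/row mm 24.005179538300002 deg/row 7.018518518518518
[20.9, -11.7, -1.7, 0.0, 0.0, -0.1225]
[22.2, -9.0, -1.7, 0.0, 0.0, -0.1225]
[23.1, -6.3, -1.7, 0.0, 0.0, -0.1225]
[23.7, -3.4, -1.7, 0.0, 0.0, -0.1225]
[23.9, -0.5, -1.7, 0.0, 0.0, -0.1225]
[23.8, 2.5, -1.7, 0.0, 0.0, -0.1225]
[23.3, 5.3, -1.7, 0.0, 0.0, -0.1225]
[22.5, 8.2, -1.7, 0.0, 0.0, -0.1225]
[21.4, 10.8, -1.7, 0.0, 0.0, -0.1225]
[19.9, 13.4, -1.7, 0.0, 0.0, -0.1225]
[18.1, 15.7, -1.7, 0.0, 0.0, -0.1225]
[16.0, 17.8, -1.7, 0.0, 0.0, -0.1225]
[13.7, 19.6, -1.7, 0.0, 0.0, -0.1225]
[11.2, 21.2, -1.7, 0.0, 0.0, -0.1225]
[8.6, 22.4, -1.7, 0.0, 0.0, -0.1225]
[5.8, 23.2, -1.7, 0.0, 0.0, -0.1225]
[2.9, 23.8, -1.7, 0.0, 0.0, -0.1225]
[-0.0, 23.9, -1.7, 0.0, 0.0, -0.1225]
[-3.0, 23.8, -1.7, 0.0, 0.0, -0.1225]
[-5.8, 23.2, -1.7, 0.0, 0.0, -0.1225]
[-8.6, 22.3, -1.7, 0.0, 0.0, -0.1225]
[-11.3, 21.1, -1.7, 0.0, 0.0, -0.1225]
[-13.8, 19.6, -1.7, 0.0, 0.0, -0.1225]
[-16.1, 17.7, -1.7, 0.0, 0.0, -0.1225]
[-18.1, 15.6, -1.7, 0.0, 0.0, -0.1225]
[-19.9, 13.3, -1.7, 0.0, 0.0, -0.1225]
[-21.4, 10.8, -1.7, 0.0, 0.0, -0.1225]
```

Candidates for the plates (top view): grey large L at (345,170), grey small L at (302,255), grey long L at (425,235); look-alike purple L at (450,375). I excluded the purple one. The three grey ones match the size descriptions, as the close crop c3 shows.

Request:
arm_command(plan=[[0, 21, -12, -6, 0, 0, -0.1225], [0, 22, -9, -6, 0, 0, -0.1225], [0, 23, -6, -6, 0, 0, -0.1225], [0, 24, -3, -6, 0, 0, -0.1225], [0, 24, -0.5, -6, 0, 0, -0.1225]], newtons=50)

```text
clock: 0.72
position: [0.3056, -0.5454, 0.2358]
ee_rot: [0.0, 0.887, 0.461, -0.0]
contact_force: [-0.4, -0.0, -1.3]
gripper_width: 0.0938
```

Request:
arm_command(plan=[[0, 24, 2.5, -6, 0, 0, -0.1225], [0, 23, 5, -6, 0, 0, -0.1225], [0, 22.5, 8, -2, 0, 0, -0.1225], [0, 21.5, 11, 0, 0, 0, -0.1225], [0, 20, 13.5, 0, 0, 0, -0.1225]])

```text
clock: 1.13
position: [0.3844, -0.4551, 0.2498]
ee_rot: [0.0, 0.707, 0.707, -0.0]
contact_force: [0.4, -0.4, 0.1]
gripper_width: 0.0936
```

Request:
arm_command(plan=[[0, 18, 15.5, 0, 0, 0, -0.1225], [0, 16, 18, 0, 0, 0, -0.1225], [0, 13.5, 19.5, 0, 0, 0, -0.1225], [0, 11, 21, 0, 0, 0, -0.1225], [0, 8.5, 22.5, 0, 0, 0, -0.1225]])

```text
clock: 1.55
position: [0.4633, -0.3658, 0.2496]
ee_rot: [0.0, 0.461, 0.888, -0.0]
contact_force: [-0.3, -0.9, -0.0]
gripper_width: 0.0941
```

Request:
arm_command(plan=[[0, 6, 23, 0, 0, 0, -0.1225], [0, 3, 24, 0, 0, 0, -0.1225], [0, 0, 24, 5, 0, 0, -0.1225], [0, -3, 24, 10, 0, 0, -0.1225], [0, -6, 23, 10, 0, 0, -0.1225]])

```text
clock: 1.97
position: [0.5425, -0.2754, 0.2246]
ee_rot: [0.0, 0.172, 0.985, -0.0]
contact_force: [0.4, 0.5, -0.3]
gripper_width: 0.0939
```

Request:
arm_command(plan=[[0, -8.5, 22.5, 15, 0, 0, -0.1225], [0, -11, 21, 20, 0, 0, -0.1225], [0, -14, 19.5, 20, 0, 0, -0.1225], [0, -16, 18, 20, 0, 0, -0.1225], [0, -18, 15.5, 20, 0, 0, -0.1225]])

```text
clock: 2.38
position: [0.6209, -0.1853, 0.1286]
ee_rot: [0.0, -0.133, 0.991, -0.0]
contact_force: [0.6, 0.5, 0.0]
gripper_width: 0.0939
```

Request:
arm_command(plan=[[0, -20, 13, 10, 0, 0, -0.1225], [0, -21, 11, 10, 0, 0, -0.1225], [0, 0, 0, 0, 0, 0, 0], [0, 0, 0, 0, 0, 0, 0], [0, 0, 0, 0, 0, 0, 0]])

```text
clock: 2.8
position: [0.6513, -0.1509, 0.1094]
ee_rot: [-0.0, -0.25, 0.968, -0.0]
contact_force: [0.2, -1.3, -0.4]
gripper_width: 0.094
```

```bash
python3 - <<'E'
from h import *
from plant import imaging
f=imaging.grab_frame("wrist");save("wL",f);cv2.imwrite("pics/wL.png",f["pixels"][:,:,::-1])
s,p,Rt=tool();print(s["clock"],s["joints"].round(2),p,Rt.as_matrix().round(3),s["contact_force"])
E
```

```text
2.85 [ 0.61  0.6  -0.68  1.67  0.42  1.03  1.87] [ 0.65125409 -0.15141372  0.10975714] [[-0.876 -0.483  0.   ]
 [-0.483  0.876 -0.001]
 [ 0.    -0.001 -1.   ]] [-0.44025991 -0.12636455 -0.63017781]
```

View pics/wL.png

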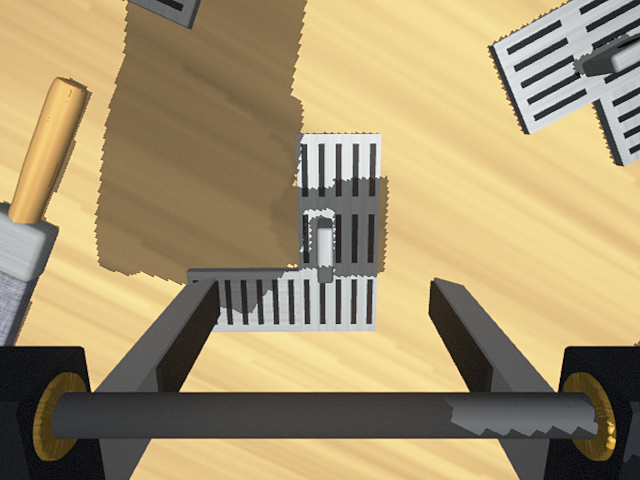

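```bash
python3 - <<'E'
import cv2
t=cv2.imread("pics/wL.png")
cv2.imwrite("pics/wLc.png",cv2.resize(t[125:345,180:400],None,fx=2.7,fy=2.7,interpolation=cv2.INTER_CUBIC))
E
```

```text
(no output)
```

View pics/wLc.png

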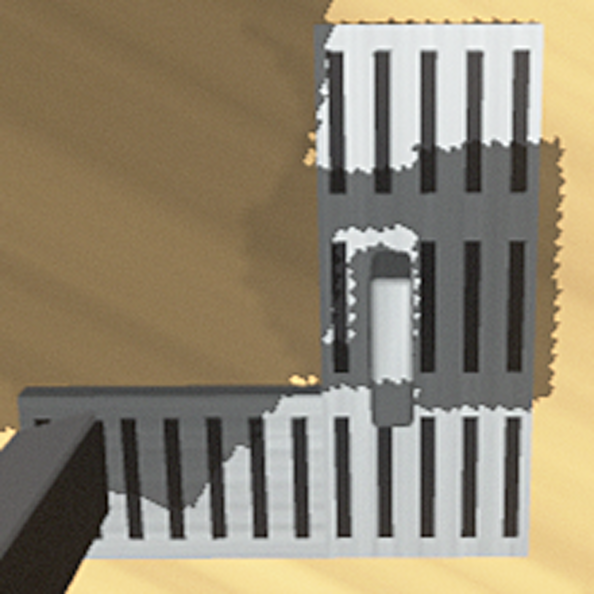

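```bash
python3 - <<'E'
from h import *
s,p,Rt=tool()
q=lambda a,b:(180+a/2.7-.3,125+b/2.7-.3)
pts=[((543,25),(72,-36)),((528,555),(-66,-36)),((316,25),(72,18)),]
W=np.array([onz("wL",q(*a),.008)[:2] for a,_ in pts]);S=np.array([b for _,b in pts])/1000
th,t,e=fit2(S,W);print("yaw",np.degrees(th),t,e)
L=[onz("wL",q(*a),.038) for a in [(370,277),(411,277),(370,427),(411,427)]]
c=sum(L)/4;print("lug top",c,np.linalg.norm(L[0]-L[2]),np.linalg.norm(L[0]-L[1]))
d=(L[0]+L[1]-L[2]-L[3]);print("lugyaw",np.degrees(np.arctan2(d[1],d[0])))
for P in (t,c[:2]):
    P=np.r_[P,.0105]; print(delta(p,Rt,P,down(np.degrees(th))))
E
```

```text
yaw -150.87650542227445 [ 0.65394368 -0.14818525] [0.00052194 0.00062491 0.00045   ]
lug top [ 0.65373462 -0.14876277  0.038     ] 0.035518556424843986 0.009099067228740945
lugyaw -151.08639418859835
(array([-3.9,  1.6, 99.3]), array([-0.0005, -0.0003, -0.0043]))
(array([-3.5,  1.2, 99.3]), array([-0.0005, -0.0003, -0.0043]))
```

Request:
arm_command(plan=[[0, -3.7, 1.4, 30, 0, 0, -0.004], [60, 0, 0, 30, 0, 0, 0], [120, 0, 0, 25, 0, 0, 0], [130, 0, 0, 14, 0, 0, 0], [130, 0, 0, 0, 0, 0, 0]], newtons=50)

```text
clock: 3.27
position: [0.6522, -0.1482, 0.0081]
ee_rot: [-0.002, -0.252, 0.968, 0.001]
contact_force: [0.1, 0.1, 0.4]
gripper_width: 0.0704
```

Request:
arm_command(plan=[[255, 0, 0, 0, 0, 0, 0], [255, 0, 0, 0, 0, 0, 0], [255, 0, 0, 0, 0, 0, 0], [255, 0, 0, 0, 0, 0, 0], [255, 0, 0, 0, 0, 0, 0]])

```text
clock: 3.68
position: [0.6546, -0.1475, 0.0115]
ee_rot: [0.001, -0.252, 0.968, -0.0]
contact_force: [0.3, 0.2, -0.2]
gripper_width: 0.0376
```

```bash
python3 - <<'E'
from h import *
s,p,Rt=tool();print(s["clock"],p,s["gripper_width"],s["contact_force"])
E
```

```text
3.6833 [ 0.6545973  -0.14754503  0.01154949] 0.03760919080751544 [ 0.30999691  0.20043156 -0.17255391]
```

Request:
arm_command(plan=[[255, 0, 0, 0, 0, 0, 0], [255, 0, 0, 0, 0, 0, 0], [255, 0, 0, 0, 0, 0, 0], [255, 0, 0, 0, 0, 0, 0], [255, 0, 0, 0, 0, 0, 0]])

```text
clock: 4.1
position: [0.6542, -0.1474, 0.0105]
ee_rot: [0.0, -0.253, 0.968, -0.0]
contact_force: [0.2, -1.6, 1.1]
gripper_width: 0.0101
```

Request:
arm_command(plan=[[255, 0, 0, -5, 0, 0, 0], [255, 0, 0, -15, 0, 0, 0], [255, 0, 0, -30, 0, 0, 0], [255, 0, 0, -40, 0, 0, 0], [255, 0, 0, -40, 0, 0, 0]])

```text
clock: 4.52
position: [0.6532, -0.1468, 0.1423]
ee_rot: [-0.001, -0.253, 0.967, 0.001]
contact_force: [1.6, -0.7, -3.5]
gripper_width: 0.0095
```

```bash
cat >> h.py <<'E'
O=np.array([.561,.2195,.096]); PSI=168.1
def panR(psi=None):
    a=np.radians(PSI if psi is None else psi); t=np.radians(30)
    x=np.array([np.cos(t)*np.cos(a),np.cos(t)*np.sin(a),np.sin(t)]); y=np.array([-np.sin(a),np.cos(a),0]); return np.c_[x,y,np.cross(x,y)]
def pan(x,y,z): return O+panR()@(np.array([x,y,z])/1000)
def topan(P): return panR().T@(np.asarray(P)-O)*1000
def toolpan(): 
    M=panR(); return R.from_matrix(np.c_[M[:,0],-M[:,1],-M[:,2]])
E
python3 - <<'E'
from h import *
s,p,Rt=tool()
T=pan(-4.7,-60,80);print(T, pan(0,0,0))
plan(T,toolpan(),12)
E
```

```text
[0.61649545 0.26912305 0.16293203] [0.561  0.2195 0.096 ]
dist/row mm 34.83932938335212 deg/row 4.2104175759457645
[-14.3, 31.7, -1.7, -0.0156, 0.0416, 0.0585]
[-12.3, 32.5, -1.7, -0.0156, 0.0416, 0.0585]
[-10.3, 33.2, -1.7, -0.0156, 0.0416, 0.0585]
[-8.3, 33.8, -1.6, -0.0156, 0.0416, 0.0585]
[-6.3, 34.2, -1.3, -0.0156, 0.0416, 0.0585]
[-4.2, 34.6, -1.0, -0.0156, 0.0416, 0.0585]
[-2.1, 34.8, -0.6, -0.0156, 0.0416, 0.0585]
[-0.1, 34.8, -0.1, -0.0156, 0.0416, 0.0585]
[2.0, 34.8, 0.5, -0.0156, 0.0416, 0.0585]
[4.0, 34.6, 1.1, -0.0156, 0.0416, 0.0585]
[5.9, 34.3, 1.9, -0.0156, 0.0416, 0.0585]
[7.8, 33.8, 2.7, -0.0156, 0.0416, 0.0585]
```

Request:
arm_command(plan=[[255, -14, 32, -8, -0.0156, 0.0416, 0.0585], [255, -12, 32.5, -8, -0.0156, 0.0416, 0.0585], [255, -10, 33, -8, -0.0156, 0.0416, 0.0585], [255, -8, 34, -8, -0.0156, 0.0416, 0.0585], [255, -6, 34, -8, -0.0156, 0.0416, 0.0585]])

```text
clock: 4.93
position: [0.6397, 0.0276, 0.1828]
ee_rot: [-0.111, -0.107, 0.988, 0.011]
contact_force: [0.8, 0.7, -4.8]
gripper_width: 0.0099
```

Request:
arm_command(plan=[[255, -4, 34.5, -6, -0.0156, 0.0416, 0.0585], [255, -2, 35, -1, -0.0156, 0.0416, 0.0585], [255, 0, 35, 0, -0.0156, 0.0416, 0.0585], [255, 2, 35, 0, -0.0156, 0.0416, 0.0585], [255, 4, 34.5, 3, -0.0156, 0.0416, 0.0585]])

```text
clock: 5.35
position: [0.625, 0.2014, 0.195]
ee_rot: [-0.217, 0.042, 0.975, 0.023]
contact_force: [0.7, -0.2, -4.1]
gripper_width: 0.0097
```

Request:
arm_command(plan=[[255, 6, 34, 8, -0.0156, 0.0416, 0.0585], [255, 8, 34, 8, -0.0156, 0.0416, 0.0585], [255, 0, 0, 5, 0, 0, 0], [255, 0, 0, 0, 0, 0, 0], [255, 0, 0, 0, 0, 0, 0]])

```text
clock: 5.77
position: [0.6114, 0.2697, 0.1828]
ee_rot: [-0.256, 0.1, 0.961, 0.027]
contact_force: [0.3, 0.1, -4.5]
gripper_width: 0.0094
```

```bash
python3 - <<'E'
from h import *
from plant import imaging
f=imaging.grab_frame("wrist");save("w1",f);cv2.imwrite("pics/w1.png",f["pixels"][:,:,::-1])
s,p,Rt=tool();print(s["clock"],s["joints"].round(2),p,topan(p),Rt.as_matrix().round(3),s["contact_force"],s["torque"])
print(delta(p,Rt,p,toolpan()))
E
```

```text
5.8167 [-0.03  0.8  -0.6   1.23  0.06  1.61  0.79] [0.61186395 0.26906588 0.18305396] [  9.27554954 -58.9890178   95.16601216] [[-0.849  0.207 -0.487]
 [ 0.179  0.978  0.103]
 [ 0.498  0.    -0.867]] [-0.69703116  0.36675658 -4.53355882] [-1.24694723e-01 -1.09874098e+00 -9.61894057e-04]
(array([0., 0., 0.]), array([ 0.0002,  0.0027, -0.0003]))
```

View pics/w1.png

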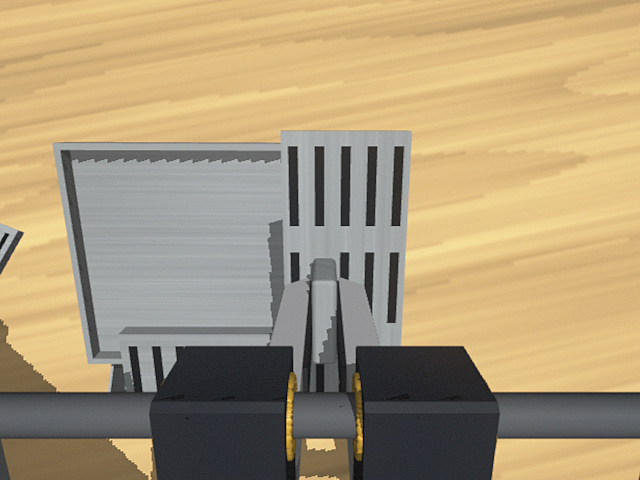

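```bash
python3 - <<'E'
import cv2
t=cv2.imread("pics/w1.png")
cv2.imwrite("pics/w1a.png",cv2.resize(t[130:180,45:145],None,fx=8,fy=8,interpolation=cv2.INTER_CUBIC))
cv2.imwrite("pics/w1b.png",cv2.resize(t[310:380,75:175],None,fx=8,fy=8,interpolation=cv2.INTER_CUBIC))
cv2.imwrite("pics/w1c.png",cv2.resize(t[120:190,270:420],None,fx=5,fy=5,interpolation=cv2.INTER_CUBIC))
E
```

```text
(no output)
```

View pics/w1a.png

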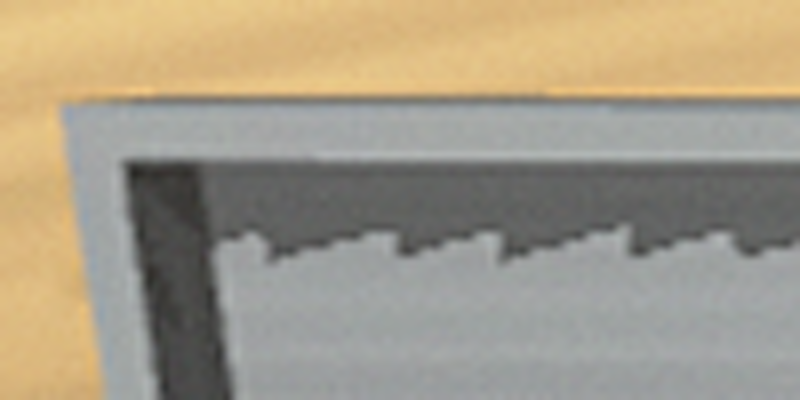

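View pics/w1b.png

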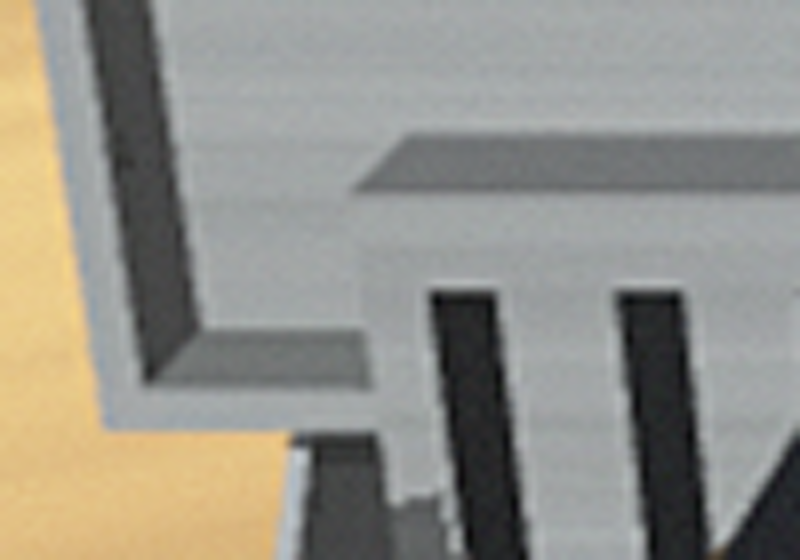

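View pics/w1c.png

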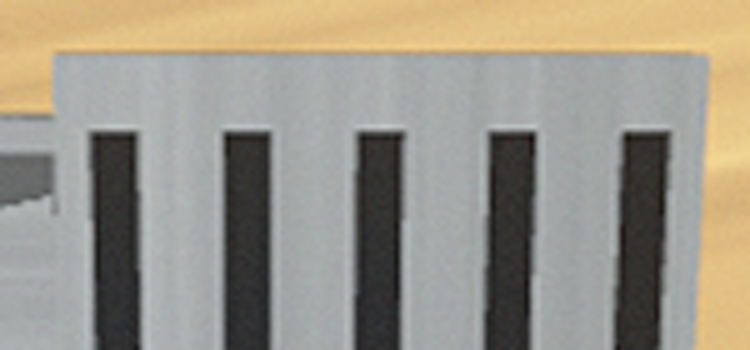

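```bash
python3 - <<'E'
from h import *
s,p,Rt=tool()
N=panR()[:,2]
px=dict(oUL=(53,142.6,73.8,100.8,10),iUL=(60.3,150,69.8,96.8,10),iLL=(92.8,357.6,-69.8,96.8,10),oLL=(87.6,363.4,-73.8,100.8,10),fLL=(99.7,351,-69.8,96.8,0))
pts=[];S=[]
for k,(a,b,x,y,z) in px.items():
    print(k,topan(onplane("w1",(a,b),pan(0,0,z),N)).round(2),(x,y,z))
# least squares origin + yaw
from scipy.optimize import least_squares
import h
def f(q):
    o=h.O;ps=h.PSI
    h.O=np.array(q[:3]);h.PSI=q[3]
    r=np.concatenate([proj("w1",pan(x,y,z))-(a,b) for a,b,x,y,z in px.values()]);h.O=o;h.PSI=ps;return r
q=least_squares(f,[*O,PSI],x_scale=[.01,.01,.01,1]);print(q.x,q.fun.round(2))
def g(q2):
    return f([q2[0],q2[1],.098,q2[2]])
q=least_squares(g,[O[0],O[1],PSI],x_scale=[.01,.01,1]);print("zfixed",q.x,q.fun.round(2))
# plate in tool frame
for a,b,x,y in [(280.8,130.2,72,18),(411.5,130.6,72,-36),(119.1,333.5,-20,96)]:
    w=onplane("w1",(a,b),p+Rt.apply([0,0,.0025]),N); print((Rt.inv().apply(w-p)*1000).round(2),"expect",x,-y)
E
```

```text
oUL [ 73.15 102.23  10.  ] (73.8, 100.8, 10)
iUL [68.8  98.57 10.  ] (69.8, 96.8, 10)
iLL [-71.33  98.9   10.  ] (-69.8, 96.8, 10)
oLL [-75.83 103.13  10.  ] (-73.8, 100.8, 10)
fLL [-72.06  99.28   0.  ] (-69.8, 96.8, 0)
[5.63016884e-01 2.18362986e-01 9.74089929e-02 1.67764830e+02] [-0.24  0.26  0.24 -0.24 -0.22  0.53 -0.06 -0.11  0.28 -0.46]
zfixed [  0.56324252   0.21867217 167.74078838] [-0.25 -0.03  0.25 -0.51 -0.22  0.72 -0.07  0.09  0.3  -0.29]
[ 73.13 -16.69   2.3 ] expect 72 -18
[73.02 36.58  2.31] expect 72 36
[-18.48 -94.06   2.53] expect -20 -96
```

```bash
sed -i 's/^O=.*/O=np.array([.5632,.2186,.0978]); PSI=167.75/' h.py; cat >> h.py <<'E'
def low(xe,ye,h,th,lx):
    """TCP pan coords: low bottom edge at pan x=xe, height h, pitch th deg, lx=tool x of that edge (negative), ye=tcp y"""
    t=np.radians(th); a=-lx
    return [xe+a*np.cos(t)-10.5*np.sin(t),ye,h+a*np.sin(t)+10.5*np.cos(t)]
def tp(th): return toolpan()*R.from_rotvec([0,np.radians(th),0])
E
python3 - <<'E'
from h import *
# plate y offset: lug at tool y +1.0 => pan y -1.0 ; want lug y -58.5 -> TCP -57.5
t=low(-65.8,-57.5,15,7,-64.8);print(t)
s,p,Rt=tool();print(topan(p))
print(delta(p,Rt,pan(*t),tp(7)))
plan(pan(*t),tp(7),4)
E
```

```text
[np.float64(-2.7626374793963806), -57.5, np.float64(33.31886804488744)]
[ 10.71550465 -59.64223089  92.25619272]
(array([-13.3,  -2. ,  59. ]), array([-0.0031,  0.1249,  0.0048]))
dist/row mm 15.124189457949564 deg/row 1.790585049836212
[-3.3, -0.5, 14.7, -0.0008, 0.0312, 0.0012]
[-3.8, -0.5, 14.6, -0.0008, 0.0312, 0.0012]
[-4.2, -0.5, 14.5, -0.0008, 0.0312, 0.0012]
[-4.7, -0.5, 14.4, -0.0008, 0.0312, 0.0012]
```

Request:
arm_command(plan=[[255, -3.3, -0.5, 14.7, -0.0008, 0.0312, 0.0012], [255, -3.8, -0.5, 14.6, -0.0008, 0.0312, 0.0012], [255, -4.2, -0.5, 14.5, -0.0008, 0.0312, 0.0012], [255, -4.7, -0.5, 14.4, -0.0008, 0.0312, 0.0012], [255, 0, 0, 0, 0, 0, 0]])

```text
clock: 6.23
position: [0.5917, 0.2692, 0.1191]
ee_rot: [-0.32, 0.102, 0.941, 0.032]
contact_force: [-0.7, -0.0, -6.6]
gripper_width: 0.01
```

```bash
python3 - <<'E'
from h import *
from plant import imaging
for n in ("wrist","scene"):
    f=imaging.grab_frame(n);cv2.imwrite(f"pics/{n}2.png",f["pixels"][:,:,::-1])
    save(n+"2",f)
s,p,Rt=tool();print(s["clock"],topan(p),s["contact_force"],s["torque"], delta(p,Rt,p,tp(7)))
t=cv2.imread("pics/scene2.png");cv2.imwrite("pics/scene2c.png",cv2.resize(t[150:300,370:520],None,fx=4,fy=4))
E
```

```text
6.3333 [ -3.22858307 -57.32317787  30.98343232] [ 0.69620106 -0.47574532 -4.3377988 ] [-0.14184313 -1.31459983 -0.06827221] (array([0., 0., 0.]), array([-0.0004, -0.0034, -0.0014]))
```

View pics/wrist2.png

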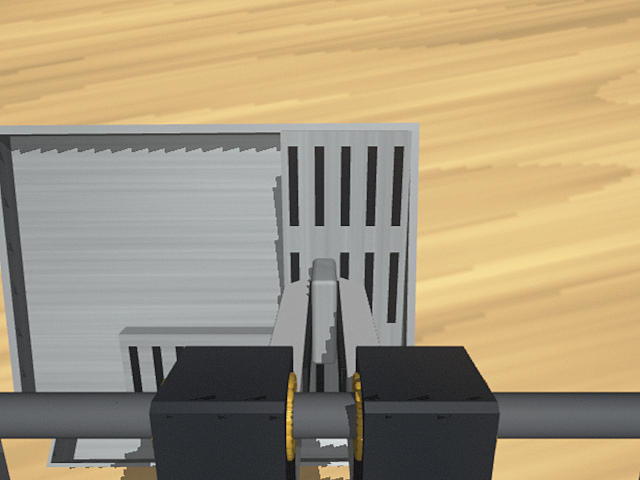

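View pics/scene2c.png

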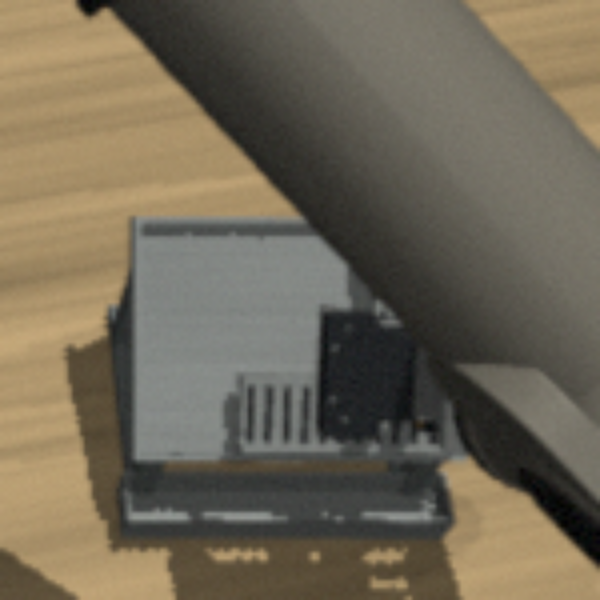

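Request:
arm_command(plan=[[255, -0.6, 0, 5, 0, 0, 0], [255, -0.6, 0, 5, 0, 0, 0], [255, -0.1, 0, 1, 0, 0, 0], [255, 0, 0, 0, 0, 0, 0], [255, 0, 0, 0, 0, 0, 0]])

```text
clock: 6.75
position: [0.5881, 0.2729, 0.1154]
ee_rot: [-0.316, 0.101, 0.943, 0.034]
contact_force: [-0.4, 0.4, -4.5]
gripper_width: 0.0096
```

```bash
cat > st.py <<'E'
from h import *
import sys
th=float(sys.argv[1]) if len(sys.argv)>1 else 0
s,p,Rt=tool();M=panR()
print(round(s["clock"],2),"pan",topan(p).round(2),"Fpan",(M.T@s["contact_force"]).round(2),"Tq",(M.T@s["torque"]).round(2),"w",round(s["gripper_width"]*1000,1),"rot err",(Rt.inv()*tp(th)).as_rotvec().round(4))
E
python3 st.py 7
```

```text
6.75 pan [ -2.25 -58.36  21.68] Fpan [-1.86 -0.33 -4.14] Tq [-0.09  1.34  0.04] w 9.6 rot err [-0.0002 -0.0003  0.0002]
```

Request:
arm_command(plan=[[255, -0.1, 0, 1, 0, 0, 0], [255, -0.1, 0, 1, 0, 0, 0], [255, -0.1, 0, 1, 0, 0, 0], [255, 0, 0, 0, 0, 0, 0], [255, 0, 0, 0, 0, 0, 0]])

```text
clock: 7.17
position: [0.5867, 0.2732, 0.1126]
ee_rot: [-0.316, 0.101, 0.943, 0.034]
contact_force: [-0.4, -0.0, -2.7]
gripper_width: 0.0096
```

```bash
python3 st.py 7
```

```text
7.17 pan [ -2.45 -58.29  18.45] Fpan [-1.03  0.12 -2.47] Tq [0.   1.35 0.05] w 9.6 rot err [-0.     -0.0007 -0.0001]
```

Request:
arm_command(plan=[[255, -1, 0, 0.2, 0, 0, 0], [255, -1, 0, 0, 0, 0, 0], [255, -1, 0, 0, 0, 0, 0], [255, 0, 0, 0, 0, 0, 0], [255, 0, 0, 0, 0, 0, 0]])

```text
clock: 7.58
position: [0.5885, 0.2728, 0.1112]
ee_rot: [-0.316, 0.101, 0.943, 0.034]
contact_force: [-1.5, -1.1, 6.1]
gripper_width: 0.0099
```

```bash
python3 st.py 7
```

```text
7.58 pan [ -4.74 -58.36  18.23] Fpan [4.08 1.35 4.63] Tq [ 0.5  -0.13  0.1 ] w 9.9 rot err [-0.0003 -0.0017  0.0004]
```

Request:
arm_command(plan=[[255, -1, 0, -0.2, 0, 0, 0], [255, 0, 0, 0, 0, 0, 0], [255, -1, 0, -0.2, 0, 0, 0], [255, 0, 0, 0, 0, 0, 0], [255, 0, 0, 0, 0, 0, 0]])

```text
clock: 8.0
position: [0.5888, 0.2728, 0.1113]
ee_rot: [-0.318, 0.1, 0.942, 0.034]
contact_force: [-10.5, -3.1, 14.6]
gripper_width: 0.0098
```

```bash
python3 st.py 7
```

```text
8.0 pan [ -4.97 -58.42  18.48] Fpan [15.59  5.22  7.86] Tq [ 1.28 -2.94  0.14] w 9.8 rot err [-0.0014 -0.0047  0.0016]
```

```bash
python3 - <<'E'
from h import *
s,p,Rt=tool()
a=np.array(low(0,-58.4,0.3,7,-64.8));
st=pan(*(np.array([-4.97-a[0],0,0])+a))
for th in (5.5,4,2.5,1):
    e=low(-4.97-a[0],-58.4,0.3,th,-64.8); print(th,np.round(e,2))
e=low(-4.97-a[0],-58.4,0.3,1,-64.8)
plan(pan(*e),tp(1),6,start=(st,tp(7)))
E
```

```text
5.5 [ -4.51 -58.4   16.96]
4 [ -4.1  -58.4   15.29]
2.5 [ -3.73 -58.4   13.62]
1 [ -3.4  -58.4   11.93]
dist/row mm 1.145201134892265 deg/row 1.0000000000000007
[0.1, 0.0, 1.1, 0.0, -0.0175, 0.0]
[0.1, 0.0, 1.1, 0.0, -0.0175, 0.0]
[0.2, 0.0, 1.1, 0.0, -0.0175, 0.0]
[0.2, 0.0, 1.1, 0.0, -0.0175, 0.0]
[0.2, 0.0, 1.1, 0.0, -0.0175, 0.0]
[0.2, 0.0, 1.1, 0.0, -0.0175, 0.0]
```

Request:
arm_command(plan=[[255, 1.2, 0, 0.8, 0, -0.0175, 0], [255, 0.2, 0, 1.1, 0, -0.0175, 0], [255, 0.2, 0, 1.1, 0, -0.0175, 0], [255, 0, 0, 0, 0, 0, 0], [255, 0, 0, 0, 0, 0, 0]])

```text
clock: 8.42
position: [0.5869, 0.2735, 0.1086]
ee_rot: [-0.292, 0.102, 0.951, 0.031]
contact_force: [-5.2, 2.1, 5.8]
gripper_width: 0.0099
```

```bash
python3 st.py 4
```

```text
8.42 pan [ -4.52 -58.65  15.11] Fpan [ 7.67 -0.94  2.3 ] Tq [-0.11 -1.12  0.09] w 9.9 rot err [-0.0003 -0.0019  0.0009]
```

Smooth. Continue to pitch 1°.

Request:
arm_command(plan=[[255, 0.4, 0, 1.1, 0, -0.0175, 0], [255, 0.2, 0, 1.1, 0, -0.0175, 0], [255, 0.2, 0, 1.1, 0, -0.0175, 0], [255, 0, 0, 0, 0, 0, 0], [255, 0, 0, 0, 0, 0, 0]])

```text
clock: 8.83
position: [0.5849, 0.2737, 0.1058]
ee_rot: [-0.266, 0.103, 0.958, 0.029]
contact_force: [-4.4, 1.2, 2.1]
gripper_width: 0.0091
```

```bash
python3 st.py 1; python3 - <<'E'
from h import *
from plant import imaging
f=imaging.grab_frame("wrist");cv2.imwrite("pics/w3.png",f["pixels"][:,:,::-1]);save("w3",f)
E
```

```text
8.83 pan [ -4.21 -58.4   11.7 ] Fpan [ 5.02 -0.23 -0.42] Tq [-0.38 -0.58  0.08] w 9.1 rot err [-0.0002 -0.0013  0.0003]
```

View pics/w3.png

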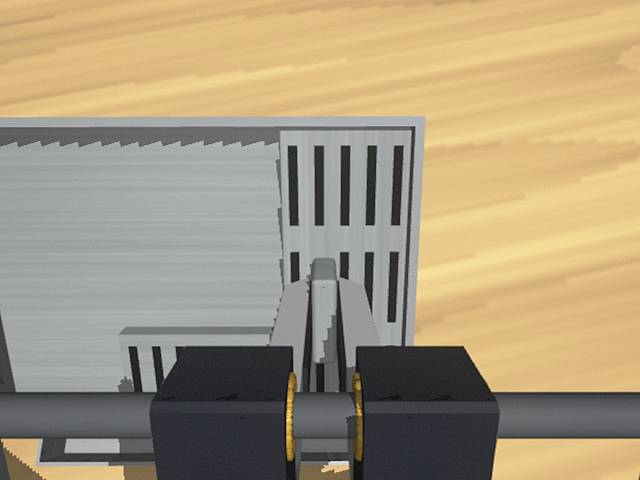

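Request:
arm_command(plan=[[255, 0.4, 0, 1.0, 0, -0.0175, 0], [255, 0, 0, 0, 0, 0, 0], [255, 0, 1, 0, 0, 0, 0], [255, 0, 0.7, 0, 0, 0, 0], [255, 0, 0, 0, 0, 0, 0]])

```text
clock: 9.3
position: [0.5844, 0.2747, 0.1049]
ee_rot: [-0.259, 0.103, 0.96, 0.027]
contact_force: [-5.3, -1.9, 2.7]
gripper_width: 0.01
```

```bash
python3 st.py 0
```

```text
9.3 pan [ -4.09 -59.35  10.61] Fpan [ 5.51  3.03 -0.04] Tq [ 0.47 -0.68  0.1 ] w 10.0 rot err [-0.0012 -0.0024 -0.0007]
```

Request:
arm_command(plan=[[255, 0, 0.5, 0, 0, 0, 0], [255, 0, 0.5, 0, 0, 0, 0], [255, 0, 0, 0, 0, 0, 0], [255, 0, 0, 0, 0, 0, 0], [255, 0, 0, 0, 0, 0, 0]])

```text
clock: 9.72
position: [0.5846, 0.2754, 0.1049]
ee_rot: [-0.259, 0.103, 0.96, 0.027]
contact_force: [-6.0, -2.9, 3.5]
gripper_width: 0.0098
```

```bash
python3 st.py 0
```

```text
9.72 pan [ -4.12 -60.04  10.62] Fpan [6.31 4.14 0.4 ] Tq [ 0.84 -0.87  0.15] w 9.8 rot err [-0.0015 -0.0025 -0.0009]
```

Request:
arm_command(plan=[[255, 0, 0.6, 0, 0, 0, 0], [255, 0, 0.6, 0, 0, 0, 0], [255, 0, 0, 0, 0, 0, 0], [255, 0, 0, 0, 0, 0, 0], [255, 0, 0, 0, 0, 0, 0]])

```text
clock: 10.13
position: [0.5846, 0.2754, 0.105]
ee_rot: [-0.259, 0.103, 0.96, 0.026]
contact_force: [-8.4, -8.9, 6.8]
gripper_width: 0.0099
```

```bash
python3 st.py 0; python3 - <<'E'
from h import *
from plant import imaging
f=imaging.grab_frame("wrist");cv2.imwrite("pics/w4.png",f["pixels"][:,:,::-1]);save("w4",f)
t=cv2.imread("pics/w4.png");cv2.imwrite("pics/w4c.png",cv2.resize(t[105:255,270:440],None,fx=4,fy=4,interpolation=cv2.INTER_CUBIC))
E
```

```text
10.13 pan [ -4.11 -60.09  10.64] Fpan [ 8.88 10.47  2.72] Tq [ 2.33 -1.4   0.19] w 9.9 rot err [-0.0031 -0.003  -0.0017]
```

View pics/w4c.png

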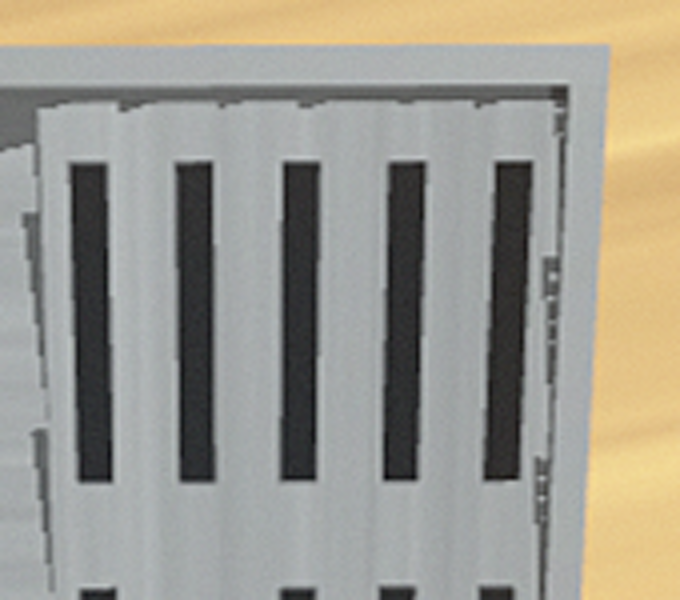

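Request:
arm_command(plan=[[255, 0.3, -0.9, 0, 0, 0, 0], [255, 0, 0, 0, 0, 0, 0], [150, 0, 0, 0, 0, 0, 0], [150, 0, 0, 0, 0, 0, 0], [150, 0, 0, 0, 0, 0, 0]])

```text
clock: 10.6
position: [0.5852, 0.2765, 0.1051]
ee_rot: [-0.258, 0.103, 0.96, 0.028]
contact_force: [-0.4, -0.4, -0.5]
gripper_width: 0.0263
```

```bash
python3 st.py 0; python3 - <<'E'
from h import *
s,p,Rt=tool()
print((O+panR()@np.array([.0007,.00073,0])))
E
```

```text
10.6 pan [ -4.32 -61.24  10.9 ] Fpan [-0.02  0.51 -0.56] Tq [-0.09  0.58  0.04] w 26.3 rot err [ 0.0003 -0.0004 -0.0005]
[0.5624527  0.21801525 0.09815   ]
```

```bash
sed -i 's/^O=.*/O=np.array([.56245,.2180,.0978]); PSI=167.75/' h.py; python3 - <<'E'
from h import *
s,p,Rt=tool()
p2=p+Rt.apply([0,0,-.1])
print(p2,onz("top",(383,292),.05))
plan([0.4662,-0.0548,.12],down(146.4),11,start=(p2,Rt))
E
```

```text
[0.63406641 0.26585197 0.19166386] [ 0.38182529 -0.22347862  0.05      ]
dist/row mm 33.54194714967968 deg/row 3.3345149804073584
[4.3, -31.7, 10.0, -0.0089, -0.0471, 0.033]
[3.7, -31.9, 9.5, -0.0089, -0.0471, 0.033]
[3.1, -32.1, 9.1, -0.0089, -0.0471, 0.033]
[2.4, -32.3, 8.7, -0.0089, -0.0471, 0.033]
[1.8, -32.5, 8.3, -0.0089, -0.0471, 0.033]
[1.1, -32.6, 7.9, -0.0089, -0.0471, 0.033]
[0.3, -32.7, 7.6, -0.0089, -0.0471, 0.033]
[-0.4, -32.7, 7.3, -0.0089, -0.0471, 0.033]
[-1.1, -32.8, 7.1, -0.0089, -0.0471, 0.033]
[-1.9, -32.8, 6.8, -0.0089, -0.0471, 0.033]
[-2.6, -32.8, 6.7, -0.0089, -0.0471, 0.033]
```

Request:
arm_command(plan=[[150, 0, 0, -10, 0, 0, 0], [150, 0, 0, -20, 0, 0, 0], [150, 0, 0, -30, 0, 0, 0], [100, 0, 0, -40, 0, 0, 0], [60, 4, -32, 5, -0.0089, -0.0471, 0.033]])

```text
clock: 11.02
position: [0.631, 0.2412, 0.1975]
ee_rot: [-0.23, 0.12, 0.965, 0.031]
contact_force: [2.6, 0.7, 3.0]
gripper_width: 0.0487
```

Request:
arm_command(plan=[[0, 4, -32, 5, -0.0089, -0.0471, 0.033], [0, 3, -32, 5, -0.0089, -0.0471, 0.033], [0, 2.5, -32, 5, -0.0089, -0.0471, 0.033], [0, 2, -32.5, 5, -0.0089, -0.0471, 0.033], [0, 1, -32.5, 11, -0.0089, -0.0471, 0.033]])

```text
clock: 11.43
position: [0.5503, 0.0879, 0.17]
ee_rot: [-0.116, 0.208, 0.971, 0.013]
contact_force: [1.3, 0.1, -1.0]
gripper_width: 0.0824
```

Request:
arm_command(plan=[[0, 0.5, -32.5, 11, -0.0089, -0.0471, 0.033], [0, 0, -32.5, 11, -0.0089, -0.0471, 0.033], [0, -1, -33, 11, -0.0089, -0.0471, 0.033], [0, -2, -33, 10, -0.0089, -0.0471, 0.033], [0, -3, -33, 10, -0.0089, -0.0471, 0.033]])

```text
clock: 11.85
position: [0.4706, -0.0572, 0.1194]
ee_rot: [0.002, 0.289, 0.957, -0.0]
contact_force: [1.0, -1.2, -0.1]
gripper_width: 0.0939
```

```bash
python3 - <<'E'
from h import *
from plant import imaging
s,p,Rt=tool();print(s["clock"],s["joints"].round(2),p,delta(p,Rt,[.4662,-.0548,.12],down(146.4)))
f=imaging.grab_frame("scene");cv2.imwrite("pics/s5.png",f["pixels"][190:300,380:500,::-1].repeat(5,0).repeat(5,1))
E
```

```text
11.85 [ 0.42  0.24 -0.49  2.11  0.15  0.82  0.82] [ 0.47063321 -0.05719075  0.11939399] (array([ 5. , -0.5, -0.6]), array([ 0.0011,  0.0038, -0.0008]))
```

View pics/s5.png

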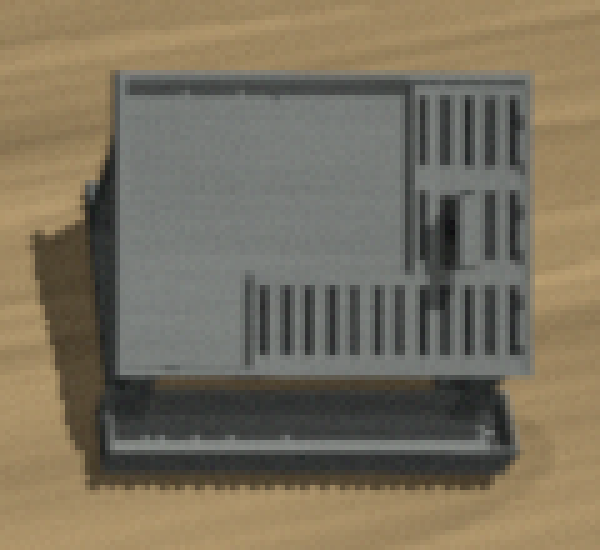

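Scene crop: the large plate lies flat along the right and low rims. Now a close look at the small plate.

Request:
arm_command(plan=[[0, 3, 0, 0, 0, 0.003, 0], [0, 0, 0, 0, 0, 0, 0], [0, 0, 0, 0, 0, 0, 0], [0, 0, 0, 0, 0, 0, 0], [0, 0, 0, 0, 0, 0, 0]])

```text
clock: 12.32
position: [0.4692, -0.0532, 0.1189]
ee_rot: [-0.001, 0.288, 0.958, 0.001]
contact_force: [-0.3, -0.7, -0.6]
gripper_width: 0.094
```

```bash
python3 - <<'E'
from h import *
from plant import imaging
f=imaging.grab_frame("wrist");cv2.imwrite("pics/wS.png",f["pixels"][:,:,::-1]);save("wS",f)
E
```

```text
(no output)
```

View pics/wS.png

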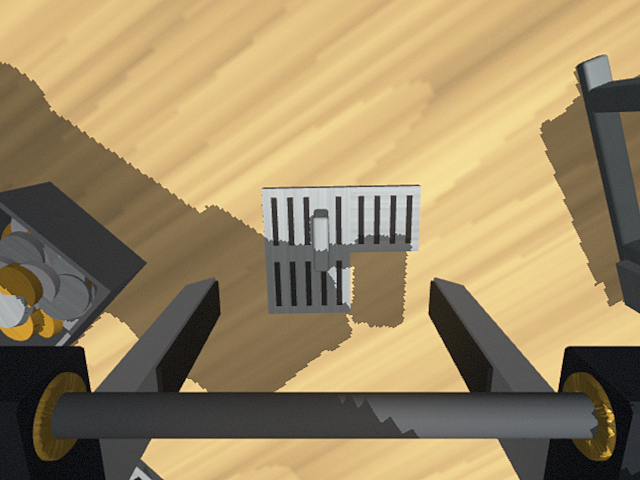

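```bash
python3 - <<'E'
import cv2
t=cv2.imread("pics/wS.png")
cv2.imwrite("pics/wSc.png",cv2.resize(t[175:325,250:430],None,fx=4,fy=4,interpolation=cv2.INTER_CUBIC))
E
```

```text
(no output)
```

View pics/wSc.png

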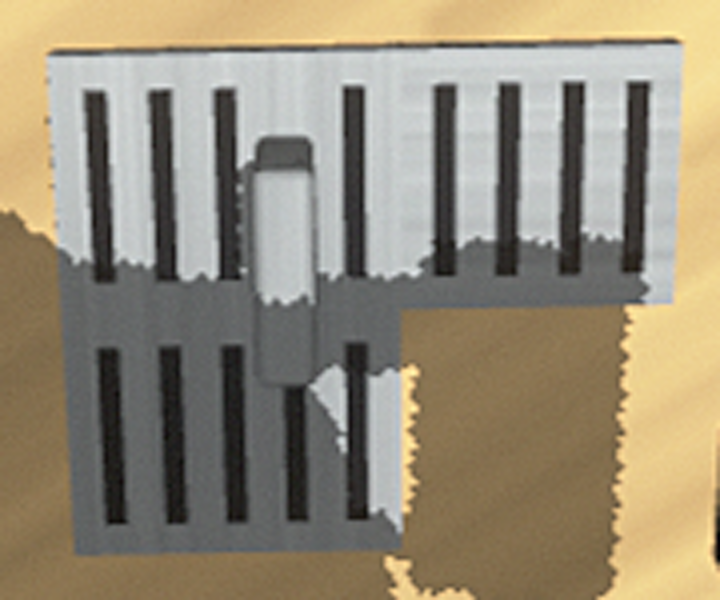

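```bash
python3 - <<'E'
from h import *
s,p,Rt=tool()
q=lambda a,b:(250+a/4-.4,175+b/4-.4)
pts=[((48,54),(32,40)),((681,45),(32,-68)),((673,302),(-14,-68)),((76,554),(-60,40)),((402,549),(-60,-20)),((401,309),(-14,-20))]
W=np.array([onz("wS",q(*a),.008)[:2] for a,_ in pts]);S=np.array([b for _,b in pts])/1000
th,t,e=fit2(S,W);print("yaw",np.degrees(th),t,e)
L=[onz("wS",q(*a),.038) for a in [(252,168),(313,168),(258,384),(316,384)]]
c=sum(L)/4;print("lug top",c,np.linalg.norm(L[0]-L[2]),np.linalg.norm(L[0]-L[1]))
print(p)
for P in (t,c[:2]):
    P=np.r_[P,.0105]; print(delta(p,Rt,P,down(np.degrees(th))))
E
```

```text
yaw 147.60734006878215 [ 0.46698213 -0.05369049] [4.12606634e-04 6.50246024e-04 3.03750912e-04 3.36921258e-04
 3.37548771e-05 1.16584079e-04]
lug top [ 0.4665252  -0.05339845  0.038     ] 0.03528583024410183 0.009421276482541985
[ 0.46892166 -0.0533771   0.11877059]
(array([  1.1,  -1.4, 108.3]), array([ 0.0008, -0.0032, -0.0189]))
(array([  1.6,  -1.4, 108.3]), array([ 0.0008, -0.0032, -0.0189]))
```

Request:
arm_command(plan=[[0, 1.3, -1.4, 35, 0, -0.003, -0.019], [60, 0, 0, 35, 0, 0, 0], [130, 0, 0, 25, 0, 0, 0], [160, 0, 0, 10, 0, 0, 0], [180, 0, 0, 3, 0, 0, 0]])

```text
clock: 12.78
position: [0.4655, -0.0538, 0.0091]
ee_rot: [-0.002, 0.279, 0.96, 0.0]
contact_force: [-0.0, -0.6, -0.2]
gripper_width: 0.0706
```

Request:
arm_command(plan=[[200, 0, 0, 0, 0, 0, 0], [255, 0, 0, 0, 0, 0, 0], [255, 0, 0, 0, 0, 0, 0], [255, 0, 0, 0, 0, 0, 0], [255, 0, 0, 0, 0, 0, 0]])

```text
clock: 13.2
position: [0.4669, -0.0546, 0.0116]
ee_rot: [0.001, 0.28, 0.96, 0.0]
contact_force: [-0.6, -0.7, -0.9]
gripper_width: 0.0371
```

Request:
arm_command(plan=[[255, 0, 0, 0, 0, 0, 0], [255, 0, 0, 0, 0, 0, 0], [255, 0, 0, 0, 0, 0, 0], [255, 0, 0, 0, 0, 0, 0], [255, 0, 0, 0, 0, 0, 0]])

```text
clock: 13.62
position: [0.4664, -0.0544, 0.0107]
ee_rot: [0.0, 0.279, 0.96, 0.0]
contact_force: [0.4, 1.2, 2.1]
gripper_width: 0.01
```

```bash
python3 - <<'E'
from h import *
s,p,Rt=tool();print(s["clock"],p,s["gripper_width"],s["contact_force"])
c=np.array([.46675,-.05355]);x=np.array([np.cos(np.radians(147.6)),np.sin(np.radians(147.6))]); print("lug at tool x",(c-p[:2])@x*1000)
E
```

```text
13.6167 [ 0.4663579  -0.0543937   0.01073775] 0.010031503048535876 [0.35677559 1.16080411 2.05614911]
lug at tool x 0.121019185636488
```

```bash
python3 - <<'E'
from h import *
s,p,Rt=tool()
p1=p+np.array([0,0,.15])
t=low(-15,54.5,45,7,-60);T=pan(*t);print(t,T,p1)
plan(T,tp(7),7,start=(p1,Rt))
E
```

```text
[np.float64(43.27314099272527), 54.5, np.float64(62.73389519654273)] [0.54491671 0.16603703 0.17376572] [ 0.4663579  -0.0543937   0.16073775]
dist/row mm 33.48192442781241 deg/row 5.998238060903084
[7.4, 32.6, -1.9, 0.0163, 0.0913, -0.0486]
[6.0, 32.9, -1.8, 0.0163, 0.0913, -0.0486]
[4.6, 33.1, -1.8, 0.0163, 0.0913, -0.0486]
[3.1, 33.3, -2.0, 0.0163, 0.0913, -0.0486]
[1.7, 33.4, -2.3, 0.0163, 0.0913, -0.0486]
[0.3, 33.4, -2.8, 0.0163, 0.0913, -0.0486]
[-1.0, 33.3, -3.4, 0.0163, 0.0913, -0.0486]
```

Request:
arm_command(plan=[[255, 0, 0, -8, 0, 0, 0], [255, 0, 0, -32, 0, 0, 0], [255, 0, 0, -41, 0, 0, 0], [255, 0, 0, -41, 0, 0, 0], [255, 0, 0, -41, 0, 0, 0]])

```text
clock: 14.03
position: [0.4653, -0.0539, 0.1758]
ee_rot: [-0.001, 0.279, 0.96, 0.0]
contact_force: [1.0, -1.7, -3.7]
gripper_width: 0.0099
```

Request:
arm_command(plan=[[255, 7.5, 32.5, -4, 0.0163, 0.0913, -0.0486], [255, 6, 33, -4, 0.0163, 0.0913, -0.0486], [255, 4.5, 33, -2, 0.0163, 0.0913, -0.0486], [255, 3, 33.5, -2, 0.0163, 0.0913, -0.0486], [255, 1.5, 33.5, -2, 0.0163, 0.0913, -0.0486]])

```text
clock: 14.45
position: [0.5235, 0.1038, 0.1884]
ee_rot: [-0.229, 0.154, 0.961, 0.025]
contact_force: [0.4, 0.5, -2.3]
gripper_width: 0.0096
```

Request:
arm_command(plan=[[255, 0.5, 33.5, -2, 0.0163, 0.0913, -0.0486], [255, -1, 33.5, -2, 0.0163, 0.0913, -0.0486], [255, 0, 0, 0, 0, 0, 0], [255, 0, 0, 0, 0, 0, 0], [255, 0, 0, 0, 0, 0, 0]])

```text
clock: 14.87
position: [0.544, 0.1666, 0.1887]
ee_rot: [-0.316, 0.101, 0.943, 0.034]
contact_force: [-0.3, -0.5, -3.0]
gripper_width: 0.0097
```

```bash
python3 - <<'E'
from h import *
from plant import imaging
f=imaging.grab_frame("wrist");cv2.imwrite("pics/w6.png",f["pixels"][:,:,::-1]);save("w6",f)
s,p,Rt=tool()
t=low(-15,54.5,12,7,-60);print(s["joints"].round(2),topan(p),delta(p,Rt,pan(*t),tp(7)))
E
python3 st.py 7
```

```text
[ 0.14  0.73 -0.62  1.41  0.01  1.64  0.9 ] [51.84570671 54.74017212 76.07505988] (array([-14.1,   0.2,  45. ]), array([ 0.0002,  0.0012, -0.0006]))
14.92 pan [51.85 54.74 76.08] Fpan [-1.77  0.97 -2.41] Tq [-0.01  1.13  0.02] w 9.4 rot err [ 0.0002  0.0012 -0.0006]
```

View pics/w6.png

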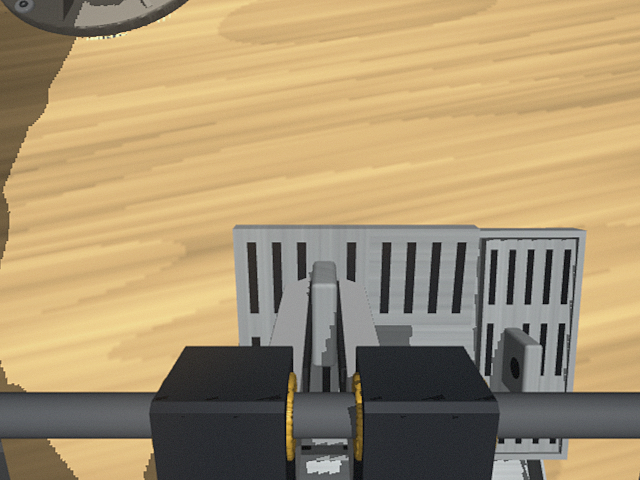

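Request:
arm_command(plan=[[255, -5, 0, 15, 0, 0, 0], [255, -5, 0, 15, 0, 0, 0], [255, -4, 0, 15, 0, 0, 0], [255, -0.6, 0, 5, 0, 0, 0], [255, 0, 0, 0, 0, 0, 0]])

```text
clock: 15.33
position: [0.5256, 0.1695, 0.1411]
ee_rot: [-0.315, 0.102, 0.943, 0.034]
contact_force: [-0.5, -0.1, -2.8]
gripper_width: 0.0097
```

Request:
arm_command(plan=[[255, -0.4, 0, 3, 0, 0, 0], [255, -0.2, 0, 2, 0, 0, 0], [255, 0, 0, 0.7, 0, 0, 0], [255, 0, 0, 0, 0, 0, 0], [255, 0, 0, 0, 0, 0, 0]])

```text
clock: 15.75
position: [0.5235, 0.1713, 0.1357]
ee_rot: [-0.315, 0.101, 0.943, 0.034]
contact_force: [-0.5, 0.5, -3.5]
gripper_width: 0.0095
```

```bash
python3 st.py 7
```

```text
15.75 pan [43.32 53.93 18.7 ] Fpan [-1.24 -0.39 -3.27] Tq [-0.08  1.16  0.05] w 9.5 rot err [0.0002 0.0003 0.0001]
```

Request:
arm_command(plan=[[255, -0.1, 0, 1, 0, 0, 0], [255, 0, 0, 0.3, 0, 0, 0], [255, 0, -1, 0, 0, 0, 0], [255, 0, -1, 0, 0, 0, 0], [255, 0, 0, 0, 0, 0, 0]])

```text
clock: 16.17
position: [0.5232, 0.1698, 0.1351]
ee_rot: [-0.315, 0.101, 0.943, 0.035]
contact_force: [5.5, 0.3, 5.5]
gripper_width: 0.0094
```

```bash
python3 st.py 7
```

```text
16.17 pan [43.03 55.38 18.27] Fpan [-1.85 -1.49  7.38] Tq [-0.23  1.03  0.04] w 9.4 rot err [0.0016 0.0018 0.0004]
```

Request:
arm_command(plan=[[255, 0, -0.7, -0.3, 0, 0, 0], [255, 0, -0.7, 0, 0, 0, 0], [255, 0, -0.3, 0, 0, 0, 0], [255, 0, 0, 0, 0, 0, 0], [255, 0, 0, 0, 0, 0, 0]])

```text
clock: 16.58
position: [0.5228, 0.1683, 0.1352]
ee_rot: [-0.315, 0.101, 0.943, 0.035]
contact_force: [6.0, 2.1, 4.9]
gripper_width: 0.0099
```

```bash
python3 st.py 7
```

```text
16.58 pan [43.08 56.93 18.26] Fpan [-2.21 -3.31  6.97] Tq [-0.78  1.25  0.04] w 9.9 rot err [0.0015 0.0015 0.0006]
```

Request:
arm_command(plan=[[255, 0, -0.5, -0.3, 0, 0, 0], [255, 0, -0.5, 0, 0, 0, 0], [255, 0, 0, 0, 0, 0, 0], [255, 0, 0, 0, 0, 0, 0], [255, 0, 0, 0, 0, 0, 0]])

```text
clock: 17.0
position: [0.5229, 0.1683, 0.1353]
ee_rot: [-0.315, 0.101, 0.943, 0.035]
contact_force: [6.1, 7.7, 1.0]
gripper_width: 0.0094
```

```bash
python3 st.py 7
```

```text
17.0 pan [43.11 57.   18.38] Fpan [-3.2  -8.84  3.05] Tq [-2.06  1.67 -0.18] w 9.4 rot err [0.0026 0.0016 0.0014]
```

Request:
arm_command(plan=[[255, 0, 1.0, -0.3, 0, 0, 0], [255, 0, 0.7, 0, 0, 0, 0], [255, -2, 0, -0.2, 0, 0, 0], [255, -2, 0, -0.2, 0, 0, 0], [255, 0, 0, 0, 0, 0, 0]])

```text
clock: 17.42
position: [0.5262, 0.1677, 0.133]
ee_rot: [-0.315, 0.101, 0.943, 0.034]
contact_force: [4.4, 0.5, 4.2]
gripper_width: 0.0099
```

```bash
python3 st.py 7
```

```text
17.42 pan [38.99 56.87 18.13] Fpan [-1.56 -1.4   5.75] Tq [-0.29  1.2   0.07] w 9.9 rot err [0.0004 0.     0.0001]
```

Request:
arm_command(plan=[[255, -1, 0.6, -0.6, 0, 0, 0], [255, -4, 0, -0.5, 0, 0, 0], [255, -5, 0, -0.6, 0, 0, 0], [255, -5, 0, -0.6, 0, 0, 0], [255, 0, 0, 0, 0, 0, 0]])

```text
clock: 17.83
position: [0.54, 0.1649, 0.1249]
ee_rot: [-0.315, 0.102, 0.943, 0.034]
contact_force: [4.2, -1.2, -0.1]
gripper_width: 0.0096
```

```bash
python3 st.py 7
```

```text
17.83 pan [22.81 56.71 18.09] Fpan [-3.86  0.31  2.08] Tq [-0.    1.8   0.06] w 9.6 rot err [ 0.0003  0.     -0.0008]
```

Request:
arm_command(plan=[[255, -5, 0, 0.5, 0, -0.0175, 0], [255, -5, 0, 0.6, 0, -0.0175, 0], [255, -5, 0, 0.7, 0, -0.0175, 0], [255, -5, 0, 0.8, 0, -0.0175, 0], [255, -4, 0, 0.8, 0, -0.0175, 0]])

```text
clock: 18.25
position: [0.5567, 0.1615, 0.1089]
ee_rot: [-0.273, 0.103, 0.956, 0.029]
contact_force: [1.4, -0.5, 3.7]
gripper_width: 0.0096
```

```bash
python3 st.py 2
```

```text
18.25 pan [1.000e-02 5.638e+01 1.282e+01] Fpan [0.54 0.18 3.93] Tq [-0.    0.97  0.03] w 9.6 rot err [0.     0.0023 0.0002]
```

Request:
arm_command(plan=[[255, -3, 0, -0.2, 0, 0, 0], [255, -3, 0, -0.1, 0, 0, 0], [255, -2, 0, -0.1, 0, 0, 0], [255, -1, 0, 0, 0, 0, 0], [255, 0, 0, 0, 0, 0, 0]])

```text
clock: 18.67
position: [0.5644, 0.1598, 0.1045]
ee_rot: [-0.274, 0.103, 0.956, 0.03]
contact_force: [4.4, -1.0, 1.8]
gripper_width: 0.0094
```

```bash
python3 st.py 2
```

```text
18.67 pan [-9.01 56.43 12.89] Fpan [-2.96  0.04  3.84] Tq [0.07 1.64 0.02] w 9.4 rot err [ 0.0003  0.0002 -0.0002]
```

Now flatten the last 2° and push down‑slope gently.

Request:
arm_command(plan=[[255, 0, 0, 1, 0, -0.0175, 0], [255, 0, 0, 1, 0, -0.0175, 0], [255, -0.7, 0, 0, 0, 0, 0], [255, -0.7, 0, 0, 0, 0, 0], [255, 0, 0, 0, 0, 0, 0]])

```text
clock: 19.08
position: [0.564, 0.1601, 0.1029]
ee_rot: [-0.257, 0.103, 0.96, 0.028]
contact_force: [2.3, -1.0, 9.6]
gripper_width: 0.0093
```

```bash
python3 st.py 0; python3 - <<'E'
from h import *
from plant import imaging
f=imaging.grab_frame("wrist");cv2.imwrite("pics/w7.png",f["pixels"][:,:,::-1]);save("w7",f)
E
```

```text
19.08 pan [-9.38 56.24 11.29] Fpan [2.66 0.5  9.6 ] Tq [ 0.18 -0.22  0.11] w 9.3 rot err [0.0001 0.0003 0.0004]
```

View pics/w7.png

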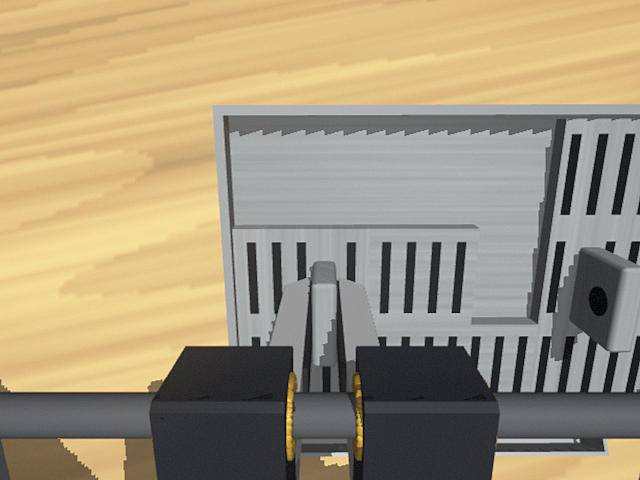

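Request:
arm_command(plan=[[255, -0.7, 0, -0.5, 0, 0, 0], [255, -0.5, 0, 0, 0, 0, 0], [255, 0, -0.6, 0, 0, 0, 0], [255, 0, -0.5, 0, 0, 0, 0], [255, 0, 0, 0, 0, 0, 0]])

```text
clock: 19.55
position: [0.564, 0.16, 0.1029]
ee_rot: [-0.258, 0.102, 0.96, 0.028]
contact_force: [-2.7, 4.0, 10.0]
gripper_width: 0.0095
```

```bash
python3 st.py 0
```

```text
19.55 pan [-9.44 56.34 11.31] Fpan [ 8.02 -3.36  6.94] Tq [-0.73 -1.28  0.1 ] w 9.5 rot err [ 0.0006 -0.0017  0.0018]
```

Request:
arm_command(plan=[[255, 0.5, 0, -0.5, 0, 0, 0], [255, 0, -0.5, 0, 0, 0, 0], [255, 0, -0.5, 0, 0, 0, 0], [255, 0, 0, 0, 0, 0, 0], [255, 0, 0, 0, 0, 0, 0]])

```text
clock: 19.97
position: [0.5639, 0.1595, 0.103]
ee_rot: [-0.258, 0.102, 0.96, 0.029]
contact_force: [-1.5, 8.3, 1.8]
gripper_width: 0.0096
```

```bash
python3 st.py 0
```

```text
19.97 pan [-9.4  56.82 11.42] Fpan [ 3.73 -7.8  -0.06] Tq [-1.96 -0.42  0.01] w 9.6 rot err [ 0.0014 -0.0012  0.0021]
```

Request:
arm_command(plan=[[255, 0, 0.7, 0, 0, 0, 0], [180, 0, 0, 0, 0, 0, 0], [150, 0, 0, 0, 0, 0, 0], [150, 0, 0, 0, 0, 0, 0], [150, 0, 0, -6, 0, 0, 0]])

```text
clock: 20.38
position: [0.5672, 0.1572, 0.1073]
ee_rot: [-0.258, 0.103, 0.96, 0.027]
contact_force: [-0.7, -0.3, -0.5]
gripper_width: 0.033
```

```bash
python3 st.py 0;python3 - <<'E'
from h import *
s,p,Rt=tool()
p2=p+Rt.apply([0,0,-.1])
plan([0.5188,-0.3146,.12],down(95.2),15,start=(p2,Rt))
E
```

```text
20.38 pan [-10.43  58.39  16.94] Fpan [ 0.32  0.42 -0.79] Tq [-0.05  0.58  0.06] w 33.0 rot err [-0.0009 -0.0012 -0.0003]
dist/row mm 31.812497233203388 deg/row 5.1822352745392966
[-2.6, -31.4, 4.2, -0.0222, -0.0301, 0.0824]
[-5.1, -31.2, 3.6, -0.0222, -0.0301, 0.0824]
[-7.5, -30.7, 3.1, -0.0222, -0.0301, 0.0824]
[-10.0, -30.1, 2.7, -0.0222, -0.0301, 0.0824]
[-12.3, -29.2, 2.4, -0.0222, -0.0301, 0.0824]
[-14.6, -28.2, 2.2, -0.0222, -0.0301, 0.0824]
[-16.8, -26.9, 2.0, -0.0222, -0.0301, 0.0824]
[-18.9, -25.5, 2.0, -0.0222, -0.0301, 0.0824]
[-20.9, -23.9, 2.0, -0.0222, -0.0301, 0.0824]
[-22.7, -22.1, 2.2, -0.0222, -0.0301, 0.0824]
[-24.4, -20.2, 2.4, -0.0222, -0.0301, 0.0824]
[-25.9, -18.2, 2.7, -0.0222, -0.0301, 0.0824]
[-27.3, -16.1, 3.2, -0.0222, -0.0301, 0.0824]
[-28.4, -13.9, 3.7, -0.0222, -0.0301, 0.0824]
[-29.3, -11.6, 4.3, -0.0222, -0.0301, 0.0824]
```

Request:
arm_command(plan=[[150, 0, 0, -20, 0, 0, 0], [100, 0, 0, -40, 0, 0, 0], [60, 0, 0, -40, 0, 0, 0], [0, -2.6, -31.4, 3, -0.0222, -0.0301, 0.0824], [0, -5, -31, 2, -0.0222, -0.0301, 0.0824]])

```text
clock: 20.8
position: [0.6074, 0.0866, 0.1891]
ee_rot: [-0.225, 0.189, 0.956, 0.026]
contact_force: [0.1, -0.3, -1.4]
gripper_width: 0.0618
```

Request:
arm_command(plan=[[0, -7.5, -30.7, 2, -0.0222, -0.0301, 0.0824], [0, -10, -30, 2, -0.0222, -0.0301, 0.0824], [0, -12.3, -29.2, 2, -0.0222, -0.0301, 0.0824], [0, -14.6, -28.2, 2, -0.0222, -0.0301, 0.0824], [0, -16.8, -26.9, 2, -0.0222, -0.0301, 0.0824]])

```text
clock: 21.22
position: [0.5732, -0.0705, 0.1651]
ee_rot: [-0.144, 0.395, 0.907, 0.016]
contact_force: [1.5, -0.7, -0.3]
gripper_width: 0.093
```

Request:
arm_command(plan=[[0, -19, -25.5, 2, -0.0222, -0.0301, 0.0824], [0, -21, -24, 3, -0.0222, -0.0301, 0.0824], [0, -22.7, -22, 3, -0.0222, -0.0301, 0.0824], [0, -24.4, -20.2, 3, -0.0222, -0.0301, 0.0824], [0, -26, -18.2, 3, -0.0222, -0.0301, 0.0824]])

```text
clock: 21.63
position: [0.5402, -0.2239, 0.1377]
ee_rot: [-0.054, 0.579, 0.813, 0.007]
contact_force: [1.4, -0.5, -0.2]
gripper_width: 0.0944
```

Request:
arm_command(plan=[[0, -27, -16, 4, -0.0222, -0.0301, 0.0824], [0, -28.4, -14, 4, -0.0222, -0.0301, 0.0824], [0, -29.3, -11.6, 5, -0.0222, -0.0301, 0.0824], [0, 0, 0, 0, 0, 0, 0], [0, 0, 0, 0, 0, 0, 0]])

```text
clock: 22.05
position: [0.52, -0.3153, 0.1208]
ee_rot: [0.0, 0.676, 0.737, 0.001]
contact_force: [0.4, 0.7, -0.3]
gripper_width: 0.094
```

```bash
python3 - <<'E'
from h import *
from plant import imaging
s,p,Rt=tool();print(s["clock"],s["joints"].round(2),p,delta(p,Rt,[.5188,-.3146,.12],down(95.2)))
f=imaging.grab_frame("wrist");cv2.imwrite("pics/wN.png",f["pixels"][:,:,::-1]);save("wN",f)
f=imaging.grab_frame("scene");cv2.imwrite("pics/s8.png",f["pixels"][190:300,380:500,::-1].repeat(5,0).repeat(5,1))
E
```

```text
22.05 [ 0.6   0.41 -0.2   1.83  0.1   0.91  0.44] [ 0.52002125 -0.31527212  0.1207801 ] (array([ 0.8, -1.2,  0.8]), array([ 0.0014, -0.0001, -0.0034]))
```

View pics/wN.png

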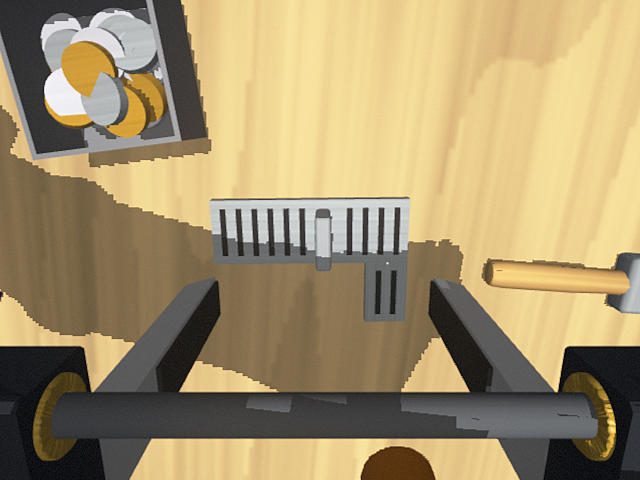

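View pics/s8.png

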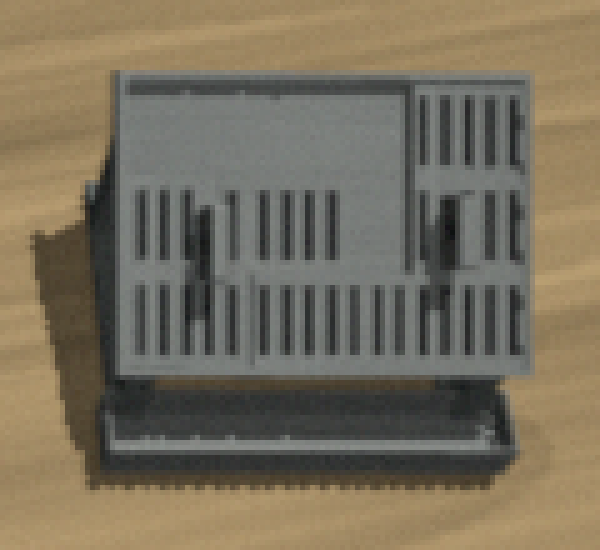

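```bash
python3 - <<'E'
import cv2
t=cv2.imread("pics/wN.png")
cv2.imwrite("pics/wNc.png",cv2.resize(t[185:330,200:420],None,fx=3.6,fy=4,interpolation=cv2.INTER_CUBIC))
E
```

```text
(no output)
```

View pics/wNc.png

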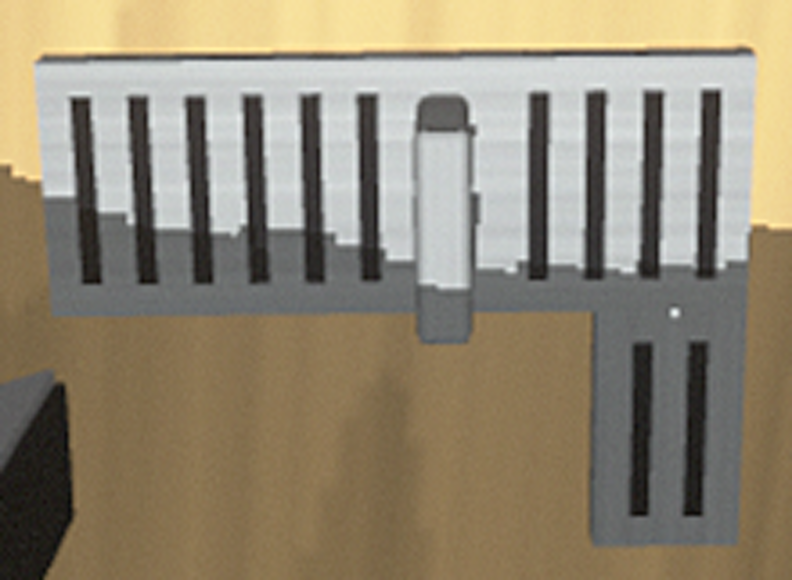

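```bash
python3 - <<'E'
from h import *
s,p,Rt=tool()
q=lambda a,b:(200+a/3.6-.4,185+b/4-.4)
pts=[((38,62),(24,78)),((755,56),(24,-60)),((52,318),(-22,78)),((740,545),(-68,-60)),((592,545),(-68,-30)),((593,312),(-22,-30))]
W=np.array([onz("wN",q(*a),.008)[:2] for a,_ in pts]);S=np.array([b for _,b in pts])/1000
th,t,e=fit2(S,W);print("yaw",np.degrees(th),t,e)
L=[onz("wN",q(*a),.038) for a in [(415,132),(469,132),(418,342),(470,342)]]
c=sum(L)/4;print("lug top",c,np.linalg.norm(L[0]-L[2]),np.linalg.norm(L[0]-L[1]))
print(p)
for P in (t,c[:2]):
    P=np.r_[P,.0105]; print(delta(p,Rt,P,down(np.degrees(th))))
E
```

```text
yaw 95.53010168638595 [ 0.5191998  -0.31449198] [0.0008986  0.00051828 0.00020129 0.00036046 0.00039544 0.00065028]
lug top [ 0.51905057 -0.31405173  0.038     ] 0.03458520335975689 0.00933724991520909
[ 0.52150156 -0.31305616  0.12092784]
(array([ -1.3,  -2.7, 110.4]), array([ 0.0021, -0.0011, -0.0051]))
(array([ -0.9,  -2.8, 110.4]), array([ 0.0021, -0.0011, -0.0051]))
```

Request:
arm_command(plan=[[0, -0.5, -2, 30, 0.002, -0.001, -0.005], [40, 0, 0, 30, 0, 0, 0], [80, 0, 0, 17, 0, 0, 0], [100, 0, 0, 0, 0, 0, 0], [100, 0, 0, 0, 0, 0, 0]])

```text
clock: 22.57
position: [0.5195, -0.3133, 0.0434]
ee_rot: [-0.001, 0.672, 0.741, -0.0]
contact_force: [0.2, -0.5, 0.1]
gripper_width: 0.0707
```

```bash
python3 - <<'E'
from h import *
s,p,Rt=tool(); print(p, delta(p,Rt,[.51912,-.31427,.0105],down(95.5)))
E
```

```text
[ 0.51945293 -0.31327405  0.0434002 ] (array([-1. , -0.4, 32.9]), array([-0.0011, -0.0009,  0.0009]))
```

Request:
arm_command(plan=[[120, -0.8, -0.4, 15, 0, 0, 0], [160, 0, 0, 12, 0, 0, 0], [190, 0, 0, 5.8, 0, 0, 0], [210, 0, 0, 0, 0, 0, 0], [255, 0, 0, 0, 0, 0, 0]])

```text
clock: 22.98
position: [0.519, -0.3152, 0.0111]
ee_rot: [0.0, 0.673, 0.74, -0.0]
contact_force: [0.3, 1.4, 0.2]
gripper_width: 0.037
```

Request:
arm_command(plan=[[255, 0, 0, 0, 0, 0, 0], [255, 0, 0, 0, 0, 0, 0], [255, 0, 0, 0, 0, 0, 0], [255, 0, 0, 0, 0, 0, 0], [255, 0, 0, 0, 0, 0, 0]])

```text
clock: 23.4
position: [0.5189, -0.3154, 0.0111]
ee_rot: [0.0, 0.673, 0.74, -0.0]
contact_force: [-1.3, 0.1, 4.2]
gripper_width: 0.0096
```

```bash
python3 - <<'E'
from h import *
s,p,Rt=tool(); print(s["clock"],p,s["gripper_width"],"lug in tool",Rt.inv().apply(np.array([.51912,-.31427,.0105])-p)*1000)
E
```

```text
23.4 [ 0.51893449 -0.31537702  0.01108111] 0.009593767496330468 lug in tool [1.08484672 0.28947098 0.58043467]
```

```bash
python3 - <<'E'
from h import *
s,p,Rt=tool()
p1=p+np.array([0,0,.17])
t=low(-21.3,18.1,50,8,-67);T=pan(*t);print(t,T,p1)
plan(T,tp(8),15,start=(p1,Rt))
E
```

```text
[np.float64(43.58664304560453), 18.1, np.float64(69.72241248611087)] [0.55578936 0.20092445 0.1799747 ] [ 0.51893449 -0.31537702  0.18108111]
dist/row mm 34.507758086165225 deg/row 5.365667393344877
[34.0, 5.7, 0.1, 0.0278, 0.0382, -0.0809]
[33.4, 8.5, 1.1, 0.0278, 0.0382, -0.0809]
[32.6, 11.2, 2.1, 0.0278, 0.0382, -0.0809]
[31.5, 13.8, 3.0, 0.0278, 0.0382, -0.0809]
[30.1, 16.4, 3.8, 0.0278, 0.0382, -0.0809]
[28.5, 18.9, 4.4, 0.0278, 0.0382, -0.0809]
[26.7, 21.3, 4.9, 0.0278, 0.0382, -0.0809]
[24.7, 23.5, 5.2, 0.0278, 0.0382, -0.0809]
[22.5, 25.6, 5.5, 0.0278, 0.0382, -0.0809]
[20.2, 27.4, 5.5, 0.0278, 0.0382, -0.0809]
[17.7, 29.1, 5.5, 0.0278, 0.0382, -0.0809]
[15.1, 30.6, 5.3, 0.0278, 0.0382, -0.0809]
[12.3, 31.8, 4.9, 0.0278, 0.0382, -0.0809]
[9.5, 32.9, 4.4, 0.0278, 0.0382, -0.0809]
[6.7, 33.6, 3.8, 0.0278, 0.0382, -0.0809]
```

Request:
arm_command(plan=[[255, 0, 0, -8, 0, 0, 0], [255, 0, 0, -38, 0, 0, 0], [255, 0, 0, -41, 0, 0, 0], [255, 0, 0, -41, 0, 0, 0], [255, 0, 0, -41, 0, 0, 0]])

```text
clock: 23.82
position: [0.5181, -0.3148, 0.1819]
ee_rot: [-0.0, 0.673, 0.74, -0.0]
contact_force: [1.4, -0.8, -3.1]
gripper_width: 0.0094
```

Request:
arm_command(plan=[[255, 34, 5.7, -2, 0.0278, 0.0382, -0.0809], [255, 33.4, 8.5, -1, 0.0278, 0.0382, -0.0809], [255, 32.6, 11.2, 0, 0.0278, 0.0382, -0.0809], [255, 31.5, 13.8, 1, 0.0278, 0.0382, -0.0809], [255, 30, 16.4, 2, 0.0278, 0.0382, -0.0809]])

```text
clock: 24.23
position: [0.5313, -0.1426, 0.1904]
ee_rot: [-0.117, 0.505, 0.855, 0.013]
contact_force: [1.7, -0.3, -3.1]
gripper_width: 0.0097
```

Request:
arm_command(plan=[[255, 28.5, 19, 3, 0.0278, 0.0382, -0.0809], [255, 26.7, 21.3, 3, 0.0278, 0.0382, -0.0809], [255, 24.7, 23.5, 4, 0.0278, 0.0382, -0.0809], [255, 22.5, 25.6, 4, 0.0278, 0.0382, -0.0809], [255, 20, 27.4, 4, 0.0278, 0.0382, -0.0809]])

```text
clock: 24.65
position: [0.5462, 0.028, 0.1968]
ee_rot: [-0.227, 0.31, 0.923, 0.025]
contact_force: [1.7, 0.5, -2.0]
gripper_width: 0.0096
```

Request:
arm_command(plan=[[255, 17.7, 29, 5.5, 0.0278, 0.0382, -0.0809], [255, 15, 30.6, 5.3, 0.0278, 0.0382, -0.0809], [255, 12.3, 32, 5, 0.0278, 0.0382, -0.0809], [255, 9.5, 33, 4.4, 0.0278, 0.0382, -0.0809], [255, 6.7, 33.6, 3.8, 0.0278, 0.0382, -0.0809]])

```text
clock: 25.07
position: [0.5588, 0.1999, 0.196]
ee_rot: [-0.325, 0.099, 0.94, 0.035]
contact_force: [1.1, -0.0, -3.1]
gripper_width: 0.0094
```

Request:
arm_command(plan=[[255, 0, 0, 0, 0, 0, 0], [255, 0, 0, 0, 0, 0, 0], [255, 0, 0, 0, 0, 0, 0], [255, 0, 0, 0, 0, 0, 0], [255, 0, 0, 0, 0, 0, 0]])

```text
clock: 25.48
position: [0.5591, 0.1976, 0.1962]
ee_rot: [-0.323, 0.102, 0.94, 0.035]
contact_force: [-0.1, -0.3, -3.9]
gripper_width: 0.0093
```

```bash
python3 st.py 8; python3 - <<'E'
from h import *
from plant import imaging
f=imaging.grab_frame("wrist");cv2.imwrite("pics/w9.png",f["pixels"][:,:,::-1]);save("w9",f)
s,p,Rt=tool()
t=low(-21.3,18.1,12,8,-67);print(delta(p,Rt,pan(*t),tp(8)))
E
```

```text
25.48 pan [48.31 20.65 85.72] Fpan [-1.91  0.28 -3.39] Tq [-0.02  1.17  0.05] w 9.3 rot err [ 0.0013  0.0005 -0.0015]
(array([-12.3,   2.3,  52.8]), array([ 0.0014,  0.0004, -0.0012]))
```

View pics/w9.png

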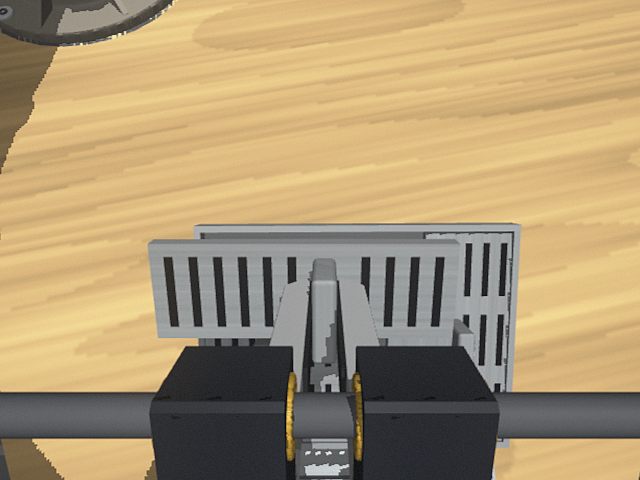

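Move to h≈12, correcting y and the small turns, then look.

Request:
arm_command(plan=[[255, -4, 0.8, 15, 0.0014, 0, -0.0012], [255, -4, 0.8, 15, 0, 0, 0], [255, -3, 0.7, 14, 0, 0, 0], [255, -1.3, 0, 8, 0, 0, 0], [255, 0, 0, 0, 0, 0, 0]])

```text
clock: 25.95
position: [0.5364, 0.2053, 0.1464]
ee_rot: [-0.325, 0.1, 0.94, 0.034]
contact_force: [-0.1, 0.2, -3.8]
gripper_width: 0.0098
```

Request:
arm_command(plan=[[255, 0, 0, 0, 0, 0, 0], [255, 0, 0, 0, 0, 0, 0], [255, 0, 0, 0, 0, 0, 0], [255, 0, 0, 0, 0, 0, 0], [255, 0, 0, 0, 0, 0, 0]])

```text
clock: 26.37
position: [0.5376, 0.2061, 0.1476]
ee_rot: [-0.324, 0.1, 0.94, 0.035]
contact_force: [-0.7, -0.9, -3.1]
gripper_width: 0.0097
```

```bash
python3 st.py 8; python3 - <<'E'
from h import *
from plant import imaging
f=imaging.grab_frame("wrist");cv2.imwrite("pics/w10.png",f["pixels"][:,:,::-1]);save("w10",f)
s,p,Rt=tool()
t=low(-21.3,18.1,0,8,-67);print(delta(p,Rt,pan(*t),tp(8)))
E
```

```text
26.37 pan [43.73 16.92 32.27] Fpan [-1.11  1.06 -2.93] Tq [-0.04  1.24  0.07] w 9.7 rot err [-0.0005 -0.0002  0.002 ]
(array([-1.9, -1.1, 12.3]), array([-0.0006, -0.0004,  0.0019]))
```

View pics/w10.png

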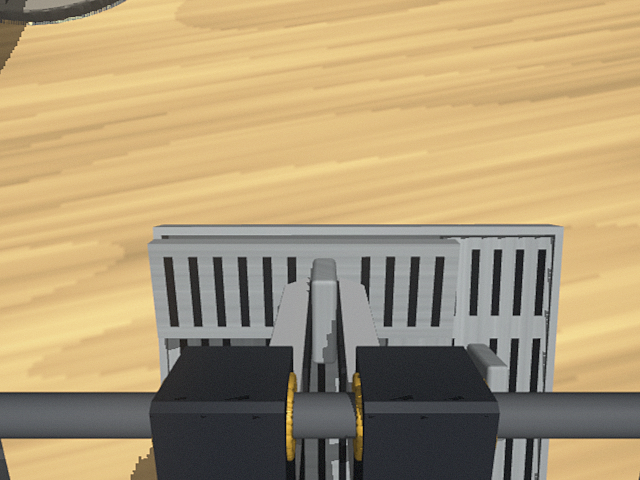

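Request:
arm_command(plan=[[255, -0.5, -1.1, 3, 0, 0, 0.0019], [255, -0.5, 0, 3, 0, 0, 0], [255, 0, 0, 0, 0, 0, 0], [255, 0, 0, 0, 0, 0, 0], [255, 0, 0, 0, 0, 0, 0]])

```text
clock: 26.83
position: [0.5342, 0.2056, 0.1419]
ee_rot: [-0.324, 0.101, 0.94, 0.034]
contact_force: [0.5, -0.5, -3.8]
gripper_width: 0.0098
```

```bash
python3 st.py 8; python3 - <<'E'
from h import *
from plant import imaging
f=imaging.grab_frame("wrist");cv2.imwrite("pics/w11.png",f["pixels"][:,:,::-1]);save("w11",f)
t=cv2.imread("pics/w11.png");cv2.imwrite("pics/w11c.png",cv2.resize(t[210:350,130:230],None,fx=4,fy=4,interpolation=cv2.INTER_CUBIC));cv2.imwrite("pics/w11d.png",cv2.resize(t[210:350,420:580],None,fx=4,fy=4,interpolation=cv2.INTER_CUBIC))
E
```

```text
26.83 pan [43.65 18.06 25.71] Fpan [-2.43  0.38 -2.97] Tq [-0.08  1.19  0.06] w 9.8 rot err [-0.0008 -0.0008  0.0001]
```

View pics/w11c.png

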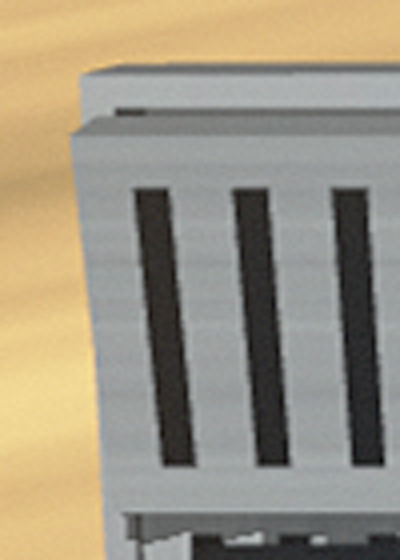

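View pics/w11d.png

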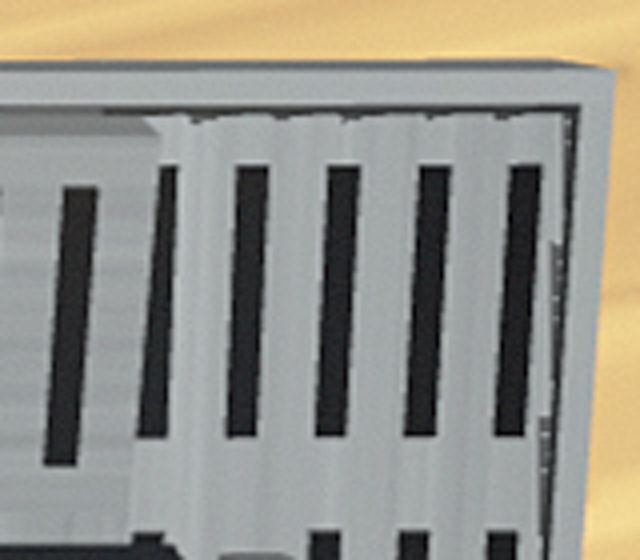

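Request:
arm_command(plan=[[255, -0.3, 0, 2, 0, 0, 0], [255, -0.2, 0, 1.5, 0, 0, 0], [255, -0.1, 0, 0.8, 0, 0, 0], [255, 0, 0, 0, 0, 0, 0], [255, 0, 0, 0, 0, 0, 0]])

```text
clock: 27.3
position: [0.5321, 0.2061, 0.1381]
ee_rot: [-0.324, 0.101, 0.94, 0.034]
contact_force: [-0.5, -0.9, -3.2]
gripper_width: 0.0097
```

```bash
python3 st.py 8
```

```text
27.3 pan [43.66 18.12 21.35] Fpan [-1.33  1.01 -2.91] Tq [-0.01  1.23 -0.03] w 9.7 rot err [-0.0008 -0.0008  0.    ]
```

Request:
arm_command(plan=[[255, -0.1, 0, 0.7, 0, 0, 0], [255, -0.1, 0, 0.6, 0, 0, 0], [255, 0, 0, 0, 0, 0, 0], [255, 0, 0, 0, 0, 0, 0], [255, 0, 0, 0, 0, 0, 0]])

```text
clock: 27.72
position: [0.5317, 0.2062, 0.1372]
ee_rot: [-0.324, 0.101, 0.94, 0.035]
contact_force: [2.3, -1.1, 1.0]
gripper_width: 0.0096
```

```bash
python3 st.py 8
```

```text
27.72 pan [43.54 18.03 20.4 ] Fpan [-1.65  0.59  2.16] Tq [-0.11  1.15  0.09] w 9.6 rot err [-0.0004 -0.0002  0.0001]
```

Request:
arm_command(plan=[[255, -0.7, 0, -0.1, 0, 0, 0], [255, -0.6, 0, -0.1, 0, 0, 0], [255, 0, 0, 0, 0, 0, 0], [255, 0, 0, 0, 0, 0, 0], [255, 0, 0, 0, 0, 0, 0]])

```text
clock: 28.13
position: [0.5326, 0.2061, 0.1366]
ee_rot: [-0.324, 0.101, 0.94, 0.035]
contact_force: [0.4, -1.5, 4.2]
gripper_width: 0.0097
```

```bash
python3 st.py 8
```

```text
28.13 pan [42.45 17.96 20.29] Fpan [1.5  1.34 4.04] Tq [-0.14  0.66  0.13] w 9.7 rot err [-0.0006 -0.0008  0.0003]
```

Request:
arm_command(plan=[[255, -0.7, 0, -0.2, 0, 0, 0], [255, 0, 0, 0, 0, 0, 0], [255, 0, 0, 0, 0, 0, 0], [255, 0, 0, 0, 0, 0, 0], [255, 0, 0, 0, 0, 0, 0]])

```text
clock: 28.55
position: [0.5328, 0.206, 0.1366]
ee_rot: [-0.325, 0.1, 0.94, 0.034]
contact_force: [-1.8, -1.6, 8.4]
gripper_width: 0.0098
```

```bash
python3 st.py 8
```

```text
28.55 pan [42.27 18.02 20.36] Fpan [5.44 1.94 6.54] Tq [ 0.07 -0.27  0.19] w 9.8 rot err [-0.0011 -0.0018  0.0005]
```

Request:
arm_command(plan=[[255, 0.6, 0, 0.9, 0, -0.0175, 0], [255, 0.1, 0, 1.1, 0, -0.0175, 0], [255, 0.1, 0, 1.1, 0, -0.0175, 0], [255, 0.1, 0, 1.1, 0, -0.0175, 0], [255, 0, 0, 0, 0, 0, 0]])

```text
clock: 28.97
position: [0.5297, 0.2068, 0.1334]
ee_rot: [-0.29, 0.101, 0.951, 0.031]
contact_force: [1.1, 1.1, -2.7]
gripper_width: 0.0095
```

```bash
python3 st.py 4
```

```text
28.97 pan [43.42 17.93 16.03] Fpan [-2.05 -1.29 -1.89] Tq [-0.23  1.14  0.05] w 9.5 rot err [-0.0012  0.0014  0.0008]
```

Request:
arm_command(plan=[[255, 0, 0, 1.2, 0, -0.0175, 0], [255, 0.1, 0, 1.2, 0, -0.0175, 0], [255, 0.1, 0, 1.2, 0, -0.0175, 0], [255, 0, 0, 0, 0, 0, 0], [255, 0, 0, 0, 0, 0, 0]])

```text
clock: 29.38
position: [0.5279, 0.2068, 0.1304]
ee_rot: [-0.266, 0.103, 0.958, 0.028]
contact_force: [-1.4, 0.8, 1.0]
gripper_width: 0.0097
```

```bash
python3 st.py 1
```

```text
29.38 pan [43.45 18.22 12.55] Fpan [ 1.86 -0.44  0.08] Tq [-0.27  0.28  0.08] w 9.7 rot err [-0.001  -0.      0.0001]
```

Nearly flat with low forces. Last degree and a gentle seat, then look.

Request:
arm_command(plan=[[255, 0.1, 0, 0.6, 0, -0.0087, 0], [255, 0.1, 0, 0.6, 0, -0.0087, 0], [255, 0, 0, 0.3, 0, 0, 0], [255, 0, 0, 0, 0, 0, 0], [255, 0, 0, 0, 0, 0, 0]])

```text
clock: 29.8
position: [0.5275, 0.2072, 0.1296]
ee_rot: [-0.257, 0.103, 0.96, 0.027]
contact_force: [0.6, -1.1, 8.6]
gripper_width: 0.0096
```

```bash
python3 st.py 0; python3 - <<'E'
from h import *
from plant import imaging
f=imaging.grab_frame("wrist");cv2.imwrite("pics/w12.png",f["pixels"][:,:,::-1]);save("w12",f)
E
```

```text
29.8 pan [43.51 18.02 11.61] Fpan [3.56 0.92 7.82] Tq [ 0.19 -0.33  0.11] w 9.6 rot err [-0.0004  0.0001  0.0001]
```

View pics/w12.png

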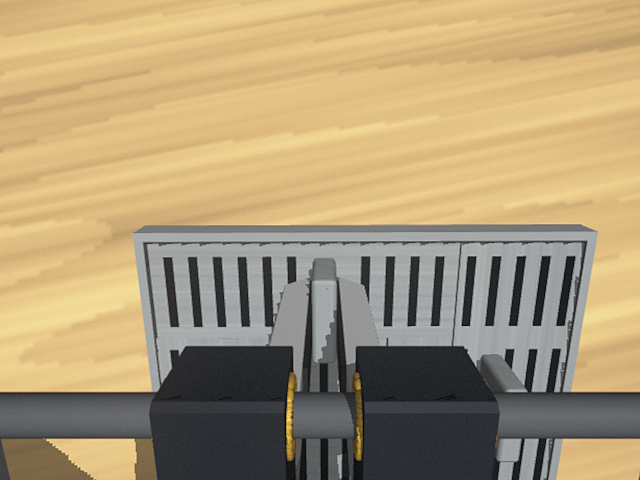

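Seated inside the rim (z 11.6, floor contact). Release and withdraw.

Request:
arm_command(plan=[[255, 0.2, 0, -0.7, 0, 0, 0], [180, 0, 0, 0, 0, 0, 0], [150, 0, 0, 0, 0, 0, 0], [150, 0, 0, 0, 0, 0, 0], [150, 0, 0, -4, 0, 0, 0]])

```text
clock: 30.27
position: [0.5288, 0.2066, 0.1329]
ee_rot: [-0.258, 0.103, 0.96, 0.027]
contact_force: [0.1, 0.1, -0.5]
gripper_width: 0.0329
```

Request:
arm_command(plan=[[150, 0, 0, -10, 0, 0, 0], [150, 0, 0, -25, 0, 0, 0], [150, 0, 0, -35, 0, 0, 0], [100, 0, 0, -35, 0, 0, 0], [100, 0, 0, 0, 0, 0, 0]])

```text
clock: 30.68
position: [0.585, 0.1954, 0.2301]
ee_rot: [-0.254, 0.104, 0.961, 0.029]
contact_force: [1.1, 0.5, -0.0]
gripper_width: 0.0488
```

Request:
arm_command(plan=[[100, 40, 0, 0, 0, 0, 0], [100, 0, 0, 0, 0, 0, 0], [100, 0, 0, 0, 0, 0, 0], [100, 0, 0, 0, 0, 0, 0], [100, 0, 0, 0, 0, 0, 0]])

```text
clock: 31.1
position: [0.5473, 0.2024, 0.244]
ee_rot: [-0.258, 0.103, 0.96, 0.027]
contact_force: [-0.6, 0.5, 1.0]
gripper_width: 0.0571
```

```bash
python3 - <<'E'
from h import *
from plant import imaging
for n in ("wrist","top","scene"):
    f=imaging.grab_frame(n);cv2.imwrite(f"pics/{n}13.png",f["pixels"][:,:,::-1])
E
```

```text
(no output)
```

View pics/wrist13.png

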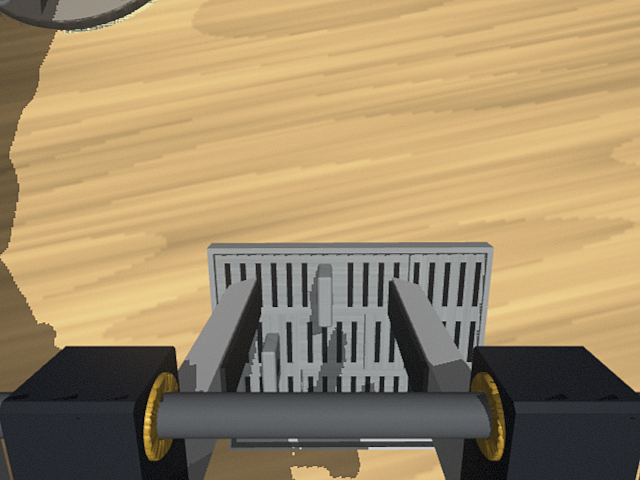

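View pics/scene13.png

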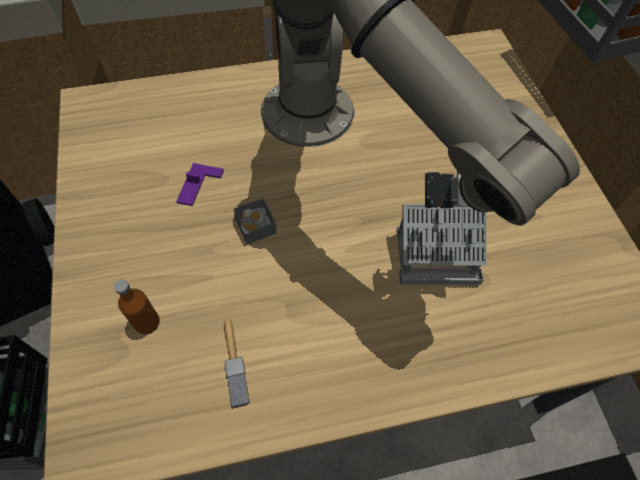

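Request:
arm_command(plan=[[100, -40, 0, 0, 0, 0, 0], [100, -40, 0, 0, 0, 0, 0], [100, -40, 0, 0, 0, 0, 0], [100, 0, 0, 0, 0, 0, 0], [100, 0, 0, 0, 0, 0, 0]])

```text
clock: 31.67
position: [0.6487, 0.1801, 0.1809]
ee_rot: [-0.26, 0.104, 0.96, 0.027]
contact_force: [-1.0, 0.2, 0.1]
gripper_width: 0.057
```

```bash
python3 - <<'E'
from h import *
from plant import imaging
f=imaging.grab_frame("wrist");cv2.imwrite(f"pics/w14.png",f["pixels"][:,:,::-1])
f=imaging.grab_frame("scene");cv2.imwrite("pics/s14.png",cv2.resize(f["pixels"][190:300,380:500,::-1],None,fx=5,fy=5,interpolation=cv2.INTER_CUBIC))
E
```

```text
(no output)
```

View pics/w14.png

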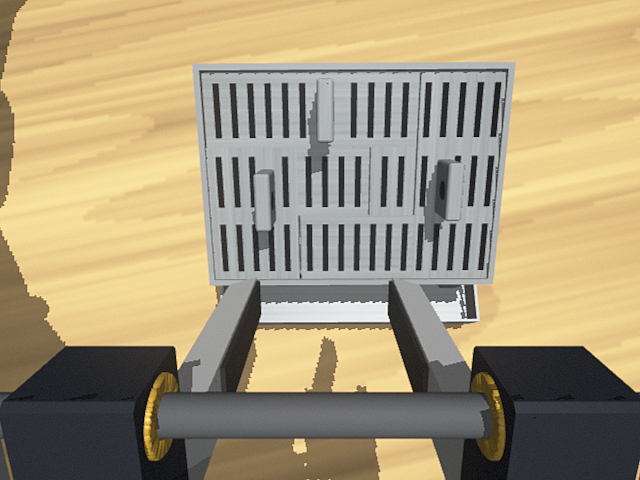

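View pics/s14.png

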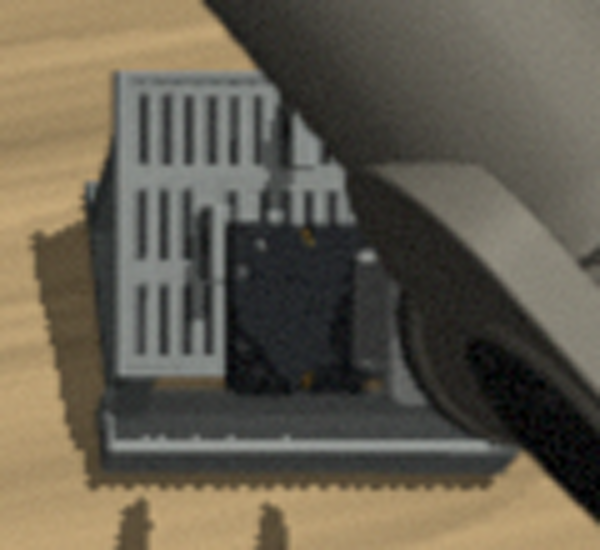

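The wrist view shows all three plates inside the rim (205–510, 70–283), with lugs at (325,108), (263,200) and (450,190). The joints are thin and even, and no edge stands proud.

```bash
python3 -c "
from plant import close_job,get_state
print(get_state()['contact_force']);print(close_job())"
```

```text
[-0.04004843  0.63711828  1.06744738]
the job is handed in; nothing more can be done
None
```

All three plates are back in the tray, lugs up and let go, and I handed the job in at about 32 s of the 72 s allowed. I fitted the large plate first, then the small one, then the long one.

Each plate went in low edge first, down the slope until it met the low rim or another plate, and was then laid flat. I pushed the large plate to the right rim and the small one to the left rim until the force rose. The long plate then dropped into the gap with no side contact.

**Final checks:**
- **Pictures:** the last wrist picture shows the three plates filling the tray inside the rim. The joints are thin and even, and nothing rides up.
- **Heights:** at release the tool stood 10.6, 11.4 and 11.6 mm above the tray floor, against 10.5, 10.7 and 11.1 mm at the picks. The small plate's extra 0.7 mm already showed when its edge first met the floor, so I put it down to a slight slip in the grip.
- **Forces:** readings between moves stayed around 20 N or less.
- **Other things:** the scene picture after the last release shows the bottle, brush, cap tub and purple look-alike where they were.

**Disagreements:** the camera-based tray position was about 0.7 mm off from where the plates touched the rims, so I used the contact values. In the last scene picture the arm hides part of the tray, so the final check of the fit rests on the wrist view.

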